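# Count three tea lights from the rack onto the serving tray

### The arm

A 6-joint arm with a two-finger parallel gripper is mounted at the origin on a cart in front of the work surface, level with it; the furniture and walls round the work are solid. World frame = base frame: x ahead of the robot, y to its left, z up, the work surface at z = 0. Lengths are in m, angles in rad, forces in N, time in s.
With the tool pointing down it reaches from about 0.3 to 0.775 m from the base axis. Payload 14.6 kg.
Tool frame: the origin (TCP) lies midway between the tips of the shut fingers; the grasp point (between the pads) lies 19 mm behind it (tcp_to_grasp is the distance from the TCP to the grasp point, in m); z points along the fingers, y is the line along which they close (so a half turn about z gives the same grasp; the last joint's range is limited). The gripper opens to 94 mm and grips with 3 to 60 N. Pads are 16 mm wide; open, the fingers measure 119 mm over their backs; the gripper's body (75 mm by 177 mm) begins 78 mm behind the grasp point.
Start: joints at [-1.33, 0.3, 1.521, -0, 1.321, -0.067], TCP at [0.167, -0.524, 0.17] pointing down, gripper open.
Joint ranges: [-3.03, 3.03], [-0.79, 2.21], [0.23, 2.52], [-1.04, 4.18], [0, 3.07], [-2.55, 2.55]. Speed limits (rad/s): [2.22, 2.22, 2.57, 3.14, 3.14, 3.14].

### API

Orientations are given as [roll, pitch, yaw] about the fixed x, y, z axes, in that order (R = Rz(yaw) Ry(pitch) Rx(roll)).
In Python, from station import * gives the robot as it stands.
- The arm moves only by the tool send_rows, never from a script. Its argument "motion" is a list of rows, each a list of 3 entries, a list of its own where there are three numbers: the shift along the tool's x, y, z in units of 0.03 m (1.0 is 0.03 m), then the turn, a rotation vector about the tool's x, y, z in units of 0.12 rad (1.0 is 0.12 rad), then the opening, from -1 (shut) to 1 (fully open). In form: [[[x, y, z], [rx, ry, rz], grip], ...]. A call has 1 to 12 rows; each row shifts and turns the commanded pose from where the row before left it, along the tool's axes as they then stand; what a row does not reach is not made up. A row lasts 1/10 s, in which the tool goes at most 50 mm and 8.59 degrees, less where a joint would pass 70% of its speed; a pose out of reach is approached as far as the arm can. A call with a number of a shift or a turn outside -1 to 1 is refused whole. A call with a gripper value outside its range is refused whole. The fingers move at their own pace and stop on an object; "squeeze" is the grip in N (left out, the last holds). Time passes only in rows, so rows that do not move let the fingers close. It gives the time, the measured TCP pose, the force, the opening and the grip force at its end, in the units of the state.
- get_obs(): the state, without advancing time (a new reading comes with each control period).
- camera(name): name is "scene" or "top"; returns a dict with "pixels" (384x512x3 uint8, red, green, blue), "depth" (384x512 float32, m along the optical axis (not along the pixel's ray), 0 where there is no reading), "fx", "fy", "cx", "cy" (pixels), "rvec" (rotation vector, rad) and "tvec" (3), from world to camera coordinates, as OpenCV has them. Camera axes: x right, y down, z forward; pixel columns grow to the right and rows downward; lengths in m; the calibration is good to about 2 mm. A picture is of the moment at which its call begins.
- hand_in(): hands the job in; it is judged then, once.
The state is a dict: "time_s": time; "qpos": joint angles; "joint_vel": joint speeds; "tau": joint torques, N m; "ee_pos": TCP position; "eef_rot": TCP orientation; "force": force on the tool from outside, world axes, zero at the start; "moment": the same for the moment, N m; "grip_width": finger opening in m; "grip_force": force on a finger pad.
Only numpy, scipy, OpenCV 4.12 (cv2) and the standard library are available. Lean on these libraries where they do the work, as an engineer would, in place of code of your own. Each camera call takes 0.05 s, during which the arm holds its last target. There are 200 camera calls.

### The job

Count exactly three tea lights, the three nearest the open end of the rack, onto the floor of the serving tray, each standing upright and flat, and leave the other two standing in the rack's channel. They sit too snugly between the rails to be gripped there: press lightly on the outermost one, draw it along the channel onto the bare tongue, and pick it up from there. Do not press hard enough to crush the thin cups, and leave the other things on the table and tray where they stand.

Things in the scene. Friction and masses are not known exactly. Their poses are not given: they have to be found in the camera images.
- tealight1: tea light, number 1 in the row counted from the open end: candle in a thin metal cup, 38 mm across, 15 mm high; origin at the centre of its underside, z up its axis. Its top behaves as a solid flat disc at rim height (15 mm); pressed on, it slides more easily on wood than under a fingertip
- tealight2: tea light, number 2 in the row counted from the open end: candle in a thin metal cup, 38 mm across, 15 mm high; origin at the centre of its underside, z up its axis. Its top behaves as a solid flat disc at rim height (15 mm); pressed on, it slides more easily on wood than under a fingertip
- tealight3: tea light, number 3 in the row counted from the open end: candle in a thin metal cup, 38 mm across, 15 mm high; origin at the centre of its underside, z up its axis. Its top behaves as a solid flat disc at rim height (15 mm); pressed on, it slides more easily on wood than under a fingertip
- tealight4: tea light, number 4 in the row counted from the open end: candle in a thin metal cup, 38 mm across, 15 mm high; origin at the centre of its underside, z up its axis. Its top behaves as a solid flat disc at rim height (15 mm); pressed on, it slides more easily on wood than under a fingertip
- tealight5: tea light, number 5 in the row counted from the open end: candle in a thin metal cup, 38 mm across, 15 mm high; origin at the centre of its underside, z up its axis. Its top behaves as a solid flat disc at rim height (15 mm); pressed on, it slides more easily on wood than under a fingertip
- rack: fixed wooden tea-light rack, 68.5 (x) by 268 (y) mm; origin under its centre. Along its y runs a channel 40.5 mm wide, floor 6 mm and rail tops 20 mm above the table; five tea lights stand in it in a touching row, tops at 21 mm. The -y end is closed; at y = +74 mm the rails stop and the floor goes on as a bare tongue 30 mm wide, where a tea light can be gripped
- rack_mouth (a point): point on the rack's floor, middle of its width, where the side rails end (open end of the channel)
- rack_end (a point): point on the tongue's floor, middle of its width, 56 mm beyond the mouth, at the inner face of the lip (5 mm high, 4 mm thick) that ends the tongue and stops a tea light there
- tray: fixed serving tray, rounded corners, 261 mm (its x) by 361 mm (its y), 21 mm high; origin under its centre; flat floor 2 mm above the table, 230 x 330 mm, inside a rim about 19 mm high. A bowl and a glass stand in its +y half
- sauce_bowl: small orange-brown bowl, 96 mm across, 43 mm high, stands on the tray; origin at the centre of its underside; to be left alone
- tea_glass: clear waisted tea glass, 63 mm across, 81 mm high, stands on the tray; origin at the centre of its underside; to be left alone
- honey_jar: glass jar with a red lid, 58 x 62 x 86 mm, stands behind the rack; origin at the centre of its underside; to be left alone
- salt_bowl: white bowl, 85 mm across, 35 mm high, stands behind the rack; origin at the centre of its underside; to be left alone
- salt_shaker: salt shaker, 44 mm across, 90 mm high, stands behind the rack; origin at the centre of its underside; to be left alone
- teaspoon: steel teaspoon, 133 x 27 x 10 mm, lies in front of the rack; origin at the centre of its underside; to be left alone
There are look-alikes about, which are no part of the job. Leave any black look-alike of the tealight2 alone. Leave any pink look-alike of the tealight4 alone.

How it is judged:
At the end, for the whole second after the job is handed in: Tea lights 1 to 3 stand upright (within 0.12 rad) and flat on the tray floor (origin under 7 mm up, within 100 mm of centre in tray x, 150 mm in y); 4 and 5 upright in the rack's channel (8 mm from its centre line, 12 mm inside the mouth, on its floor); all at rest (x of tealight1 in the frame of tray between -0.1 and 0.1 m and y of tealight1 in the frame of tray between -0.15 and 0.15 m and z of each of tealight1, tealight2, tealight3 in the frame of tray below 0.007 m and angle between each of tealight1, tealight2, tealight3, tealight4, tealight5's own z axis and vertical below 0.12 rad and x of tealight2 in the frame of tray between -0.1 and 0.1 m and y of tealight2 in the frame of tray between -0.15 and 0.15 m and x of tealight3 in the frame of tray between -0.1 and 0.1 m and y of tealight3 in the frame of tray between -0.15 and 0.15 m and x of tealight4 in the frame of rack between -0.008 and 0.008 m and y of tealight4 in the frame of rack between -0.122 and 0.062 m and z of each of tealight4, tealight5 in the frame of rack below 0.011 m and x of tealight5 in the frame of rack between -0.008 and 0.008 m and y of tealight5 in the frame of rack between -0.122 and 0.062 m and linear speed of each of tealight1, tealight2, tealight3, tealight4, tealight5 below 0.02 m/s); the robot touches nothing.
It fails at once if a bowl, glass, jar, shaker or spoon that was to be left alone is shifted by more than 25 mm (distance of any of sauce_bowl, tea_glass, honey_jar, salt_bowl, salt_shaker, teaspoon from where it was at the start of the episode above 0.025 m).
It fails at once if a tea light is pressed onto the rack with more than 30 N (contact force between any of tealight1, tealight2, tealight3, tealight4, tealight5 and rack above 30 N).
It also fails if it takes over 72 s, if anything falls off the work surface, if the arm or the gripper's body presses on something with over 40 N, if the wrist force passes 120 N, or if a joint passes its speed limit or range.

## Working session

There is one attempt and no reset: what is moved stays moved. The work goes in short steps, Python scripts to look and compute and a tool call to move; the robot and the scene stay as the last step left them, time stands still between calls to the robot, and variables do not carry over. Pictures are saved under pics/ and viewed, at most 12 in all, crops included, and the job is handed in when it is done.

Besides the shell and the picture viewer there is one more tool, called after ">>>" by a JSON object that holds its "fn" and its "kwargs", one argument or row to a line. send_rows: Moves the arm, as the interface text tells. Its arguments: {"type":"object","properties":{"motion":{"type":"array"},"squeeze":{"type":"number"}},"required":["motion"]}

```bash
mkdir -p pics
cat > h.py <<'E'
from station import *
import numpy as np, cv2
def shot(n,f,crop=None,s=1):
    c=camera(n); im=cv2.cvtColor(c["pixels"],cv2.COLOR_RGB2BGR)
    if crop: x0,y0,x1,y1=crop; im=im[y0:y1,x0:x1]
    im=cv2.resize(im,None,fx=s,fy=s,interpolation=cv2.INTER_CUBIC); cv2.imwrite("pics/"+f,im); return c
def world(c,u,v,z):
    R=cv2.Rodrigues(np.array(c["rvec"],float))[0]; t=np.array(c["tvec"],float).ravel()
    d=R.T@np.array([(u-c["cx"])/c["fx"],(v-c["cy"])/c["fy"],1]); o=-R.T@t
    return o+d*(z-o[2])/d[2]
E
python3 - <<'E'
from h import *
c=shot("top","top.png",s=1.5); shot("scene","scene.png",s=1.5)
print(get_obs()); print(c["fx"],c["tvec"],c["rvec"])
E
```

```text
{'time_s': 0.1, 'qpos': array([-1.32958356e+00,  3.00456841e-01,  1.52149196e+00,  6.29485543e-06,
        1.32069155e+00, -6.66472972e-02]), 'joint_vel': array([-0.00059098, -0.00073245, -0.0006604 , -0.00052916, -0.00095869,
       -0.00089211]), 'tau': array([-4.77322756e-04, -5.32644296e+01, -3.53283691e+01,  7.09266728e-02,
        2.35086889e-02, -6.12290251e-05]), 'ee_pos': array([ 0.16657284, -0.52389601,  0.16913187]), 'eef_rot': array([-3.14054769e+00, -7.58581319e-05,  3.07858459e-01]), 'force': array([ 0.19785343, -0.48790833,  0.02885453]), 'moment': array([0.0124475 , 0.03627068, 0.00402674]), 'grip_force': 0.0, 'grip_width': 0.09391007581094182}
387.58558873303014 [-0.01822974  0.55735478  1.08244074] [ 2.15229697 -2.09855925  0.1849247 ]
```

View pics/top.png

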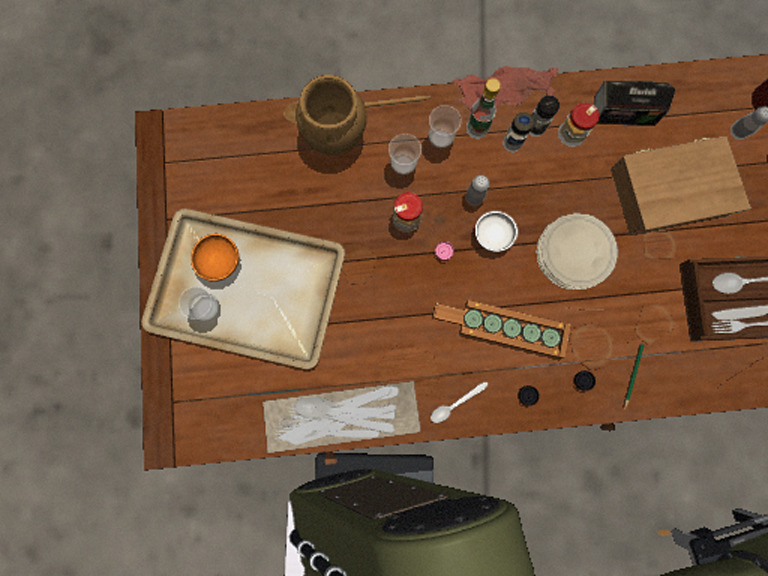

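View pics/scene.png

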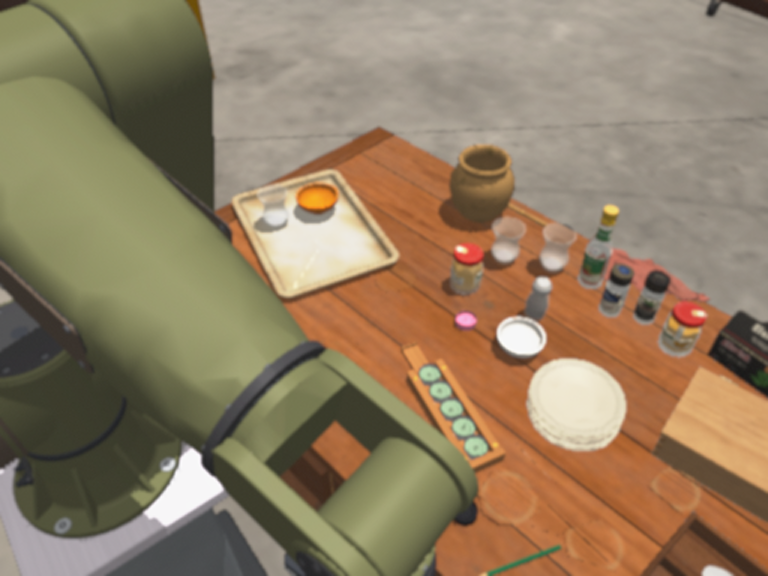

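The top view shows five green tea lights in the rack, from (474,319) at the open end to (551,338), with the tongue ending near (436,312). The look-alikes stand outside the rack: black at (528,396) and (584,380), pink at (444,251). The targets are the green ones in the channel, which I'll confirm in a crop.

Run:
```python
from h import *
c=shot("top","crop.png",(280,190,390,245),7)
for u,v,z in [(474,319,.021),(551,338,.021)]: print(world(c,u/1.5,v/1.5,z))
```

```text
[ 0.50341793 -0.19349694  0.021     ]
[ 0.46963667 -0.34458615  0.021     ]
```

View pics/crop.png

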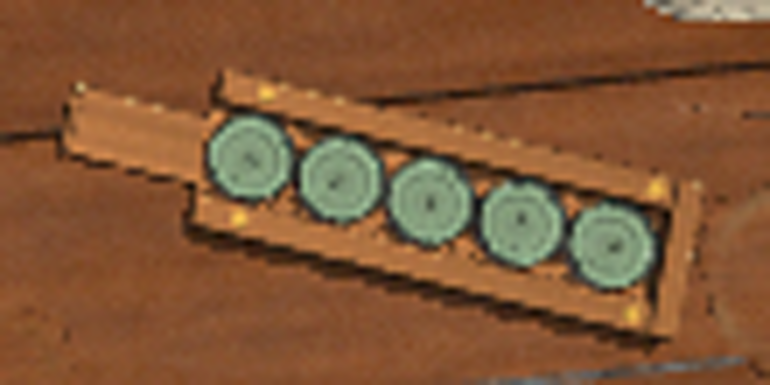

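Run:
```python
from h import *
c=camera("top")
f=lambda u,v,z:world(c,280+(u+.5)/7-.5,190+(v+.5)/7-.5,z)[:2]
P=np.array([f(u,v,.021) for u,v in [(249,158),(340,180),(430,202),(520,222),(612,246)]])
d=P[0]-P[4]; L=np.linalg.norm(d); ax=d/L; print("C",P.round(4),"L",L,"ax",ax,"yaw",np.arctan2(ax[1],ax[0]))
for n,q in dict(tip1=(72,82,.011),tip2=(62,152,.011),railN=(222,70,.02),railS=(190,225,.02),clsN=(703,185,.02),clsS=(672,335,.02)).items():
    w=f(*q); print(n,w.round(4),"along from C1",((w-P[0])@ax).round(4),"lat",((w-P[0])@[-ax[1],ax[0]]).round(4))
T=[world(c,u/1.5,v/1.5,.021)[:2] for u,v in [(180,211),(344,243),(315,368),(144,330)]]
print("tray",np.round(T,4),np.mean(T,0)); ty=(T[0]+T[3]-T[1]-T[2]); ty/=np.linalg.norm(ty); m=np.mean(T,0); print("ty",ty)
for n,q in dict(glassrim=(204,307,.05),bowl=(215,258,.03)).items():
    w=world(c,q[0]/1.5,q[1]/1.5,q[2])[:2]; print(n,w,(w-m)@ty,(w-m)@[ty[1],-ty[0]])
for t in (-115,-65,-15):print(t,m+ty*t/1000)
# depth check of candle plane
R=cv2.Rodrigues(np.array(c["rvec"],float))[0];t=np.array(c["tvec"]).ravel()
for u,v in [(474,319),(512,328),(551,338)]:
    u/=1.5;v/=1.5;z=c["depth"][int(v+.5),int(u+.5)];print(R.T@(np.array([(u-c["cx"])/c["fx"]*z,(v-c["cy"])/c["fy"]*z,z])-t))
```

```text
C [[ 0.5049 -0.191 ]
 [ 0.4965 -0.2294]
 [ 0.4881 -0.2673]
 [ 0.4806 -0.3051]
 [ 0.4714 -0.3437]] L 0.15631963545632116 ax [0.21416735 0.97679698] yaw 1.354957006115247
tip1 [ 0.5372 -0.1166] along from C1 0.0795 lat -0.0156
tip2 [ 0.5068 -0.1126] along from C1 0.077 lat 0.015
railN [ 0.5426 -0.1797] along from C1 0.019 lat -0.0344
railS [ 0.4759 -0.1661] along from C1 0.0181 lat 0.0336
clsN [ 0.4984 -0.3831] along from C1 -0.1891 lat -0.0348
clsS [ 0.4348 -0.3681] along from C1 -0.188 lat 0.0306
tray [[0.711  0.4076]
 [0.6518 0.0692]
 [0.3994 0.1166]
 [0.4652 0.4576]] [0.55684684 0.26272751]
ty [0.18081444 0.98351723]
glassrim [0.50992723 0.33365564] 0.061275293254397026 -0.05897107884241096
bowl [0.61215153 0.32566397] 0.07189898023418384 0.043013292990222315
-115 [0.53605318 0.14962303]
-65 [0.5450939  0.19879889]
-15 [0.55413463 0.24797475]
[ 0.50449008 -0.19481829  0.01265685]
[ 0.48820169 -0.26979456  0.01434871]
[ 0.47052768 -0.34720214  0.01199597]
```

>>> {"fn": "send_rows", "kwargs": {
  "motion": [
    [[0.6, 0, 0], [0, 0, -1], -1],
    [[1, 0, 0], [0, 0, -1], -1],
    [[1, 0, 0], [0, 0, -1], -1],
    [[1, 0, 0], [0, 0, -1], -1],
    [[1, 0, 0], [0, 0, -1], -1],
    [[1, 0, 0], [0, 0, -1], -1],
    [[1, 0, 0], [0, 0, -1], -1],
    [[1, 0, 0], [0, 0, -1], -1],
    [[1, 0.3, 0], [0, 0, -0.7], -1],
    [[1, 0.6, 0], [0, 0, 0], -1],
    [[1, 0.6, 0.4], [0, 0, 0], -1],
    [[1, 0.6, 0.4], [0, 0, 0], -1]
  ],
  "squeeze": 10
}}

```text
time_s: 1.4
ee_pos: [0.4184, -0.2709, 0.1456]
eef_rot: [3.141, 0.0, 1.352]
force: [-0.5, -1.0, 0.2]
grip_width: 0.0021
grip_force: 0.0
```

>>> {"fn": "send_rows", "kwargs": {
  "motion": [
    [[0.8, 0.6, 0.7], [0, 0, 0], -1],
    [[0.8, 0.6, 0.7], [0, 0, 0], -1],
    [[0.8, 0.6, 0.7], [0, 0, 0], -1],
    [[0.5, 0.3, 0.7], [0, 0, 0], -1],
    [[0.1, 0, 0.5], [0, 0, 0], -1],
    [[0, 0, 0.2], [0, 0, 0], -1],
    [[0, 0, 0], [0, 0, 0], -1]
  ]
}}

```text
time_s: 2.1
ee_pos: [0.4981, -0.1979, 0.0401]
eef_rot: [-3.14, -0.0, 1.352]
force: [-0.4, -0.1, 0.5]
grip_width: 0.0003
grip_force: 0.0
```

```bash
cat >> h.py <<'E'
def to(x,y,z=None):
    o=get_obs(); p=o["ee_pos"]; R=cv2.Rodrigues(np.eye(3))[0]
    from scipy.spatial.transform import Rotation as Q
    R=Q.from_euler("xyz",o["eef_rot"]).as_matrix()
    t=np.array([x,y,p[2] if z is None else z])
    print("t",o["time_s"],"p",p.round(4),"rot",np.round(o["eef_rot"],3),"F",o["force"].round(1),"units",(R.T@(t-p)/.03).round(2))
E
python3 -c "
from h import *
to(.504,-.192,.022)"
```

```text
t 2.1 p [ 0.4981 -0.1979  0.0401] rot [-3.14  -0.     1.352] F [-0.4 -0.1  0.5] units [0.23 0.15 0.6 ]
```

>>> {"fn": "send_rows", "kwargs": {
  "motion": [
    [[0.1, 0.1, 0.3], [0, 0, 0], -1],
    [[0.1, 0.05, 0.2], [0, 0, 0], -1],
    [[0, 0, 0.05], [0, 0, 0], -1],
    [[0, 0, 0.03], [0, 0, 0], -1],
    [[0, 0, 0.03], [0, 0, 0], -1],
    [[0, 0, 0], [0, 0, 0], -1]
  ]
}}

```text
time_s: 2.7
ee_pos: [0.5042, -0.1931, 0.0224]
eef_rot: [3.141, 0.0, 1.352]
force: [0.3, 0.0, 0.2]
grip_width: 0.0004
grip_force: 0.0
```

>>> {"fn": "send_rows", "kwargs": {
  "motion": [
    [[0, 0, 0.03], [0, 0, 0], -1],
    [[0, 0, 0.02], [0, 0, 0], -1],
    [[0, 0, 0.02], [0, 0, 0], -1],
    [[0, 0, 0], [0, 0, 0], -1]
  ]
}}

```text
time_s: 3.1
ee_pos: [0.5042, -0.193, 0.0202]
eef_rot: [-3.141, -0.0, 1.352]
force: [0.0, -0.8, -0.7]
grip_width: 0.0002
grip_force: 0.0
```

>>> {"fn": "send_rows", "kwargs": {
  "motion": [
    [[0, 0, 0.02], [0, 0, 0], -1],
    [[0, 0, 0.01], [0, 0, 0], -1],
    [[0, 0, 0], [0, 0, 0], -1]
  ]
}}

```text
time_s: 3.4
ee_pos: [0.5042, -0.193, 0.0193]
eef_rot: [-3.142, -0.0, 1.352]
force: [-0.6, -0.9, -0.1]
grip_width: 0.0008
grip_force: 0.0
```

>>> {"fn": "send_rows", "kwargs": {
  "motion": [
    [[0, 0, 0.02], [0, 0, 0], -1],
    [[0, 0, 0.02], [0, 0, 0], -1],
    [[0, 0, 0], [0, 0, 0], -1]
  ]
}}

```text
time_s: 3.7
ee_pos: [0.5042, -0.193, 0.018]
eef_rot: [-3.141, -0.0, 1.352]
force: [-0.7, -1.8, 0.4]
grip_width: 0.0006
grip_force: 0.0
```

```bash
python3 -c "
from h import *
shot('scene','s2.png',(200,190,400,340),4)
to(.504,-.192,.022)"
```

```text
t 3.75 p [ 0.5042 -0.193   0.0181] rot [-3.141 -0.     1.352] F [ 0.  -0.1 -0.1] units [ 0.03 -0.01 -0.13]
```

View pics/s2.png

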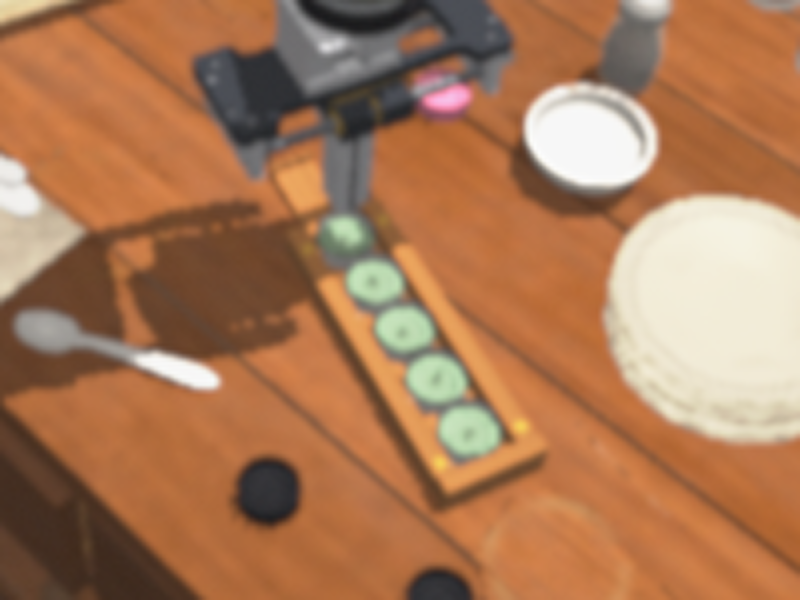

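The fingers are just over tealight 1, but their tips at (347,212) appear beyond its centre at (345,235), so either height or the xy estimate is off. I'll project numerically.

Run:
```python
from h import *
c=camera("scene")
for n,p in dict(tcp=get_obs()["ee_pos"],c1=(.504,-.192,.021),c5=(.4714,-.3437,.021)).items():
    q=cv2.projectPoints(np.array(p,float).reshape(1,3),np.array(c["rvec"]),np.array(c["tvec"]),np.array([[c["fx"],0,c["cx"]],[0,c["fy"],c["cy"]],[0,0,1]]),None)[0].ravel()
    print(n,q,(q-[200,190])*4)
g=lambda u,v,z:world(c,200+(u+.5)/4-.5,190+(v+.5)/4-.5,z).round(4)
for q in [(345,234),(375,282),(404,330),(437,378),(469,432)]: print(g(*q,.021))
print("fingertip if z=.02,.03",g(347,212,.02),g(347,212,.03))
R=cv2.Rodrigues(np.array(c["rvec"],float))[0];t=np.array(c["tvec"]).ravel()
for a,b in [(338,190),(360,190),(345,234),(375,285),(404,332),(437,382),(469,436),(410,270),(300,180)]:
    u=200+a/4;v=190+b/4;z=c["depth"][int(v),int(u)];print(a,b,(R.T@(np.array([(u-c["cx"])/c["fx"]*z,(v-c["cy"])/c["fy"]*z,z])-t)).round(4))
```

```text
tcp [285.1213536  247.81657909] [340.48541439 231.26631634]
c1 [284.84583473 246.93789906] [339.3833389  227.75159623]
c5 [315.84973982 294.76509969] [463.39895926 419.06039875]
[ 0.5036 -0.1965  0.021 ]
[ 0.4943 -0.2368  0.021 ]
[ 0.485  -0.2747  0.021 ]
[ 0.478  -0.3123  0.021 ]
[ 0.4681 -0.3507  0.021 ]
fingertip if z=.02,.03 [ 0.5167 -0.1831  0.02  ] [ 0.5113 -0.1889  0.03  ]
338 190 [ 0.4904 -0.2035  0.0813]
360 190 [ 0.5081 -0.2043  0.0686]
345 234 [ 0.5088 -0.1925  0.011 ]
375 285 [ 0.4997 -0.2331  0.0076]
404 332 [ 0.4885 -0.273   0.0121]
437 382 [ 0.4816 -0.311   0.0099]
469 436 [ 0.4699 -0.3511  0.0136]
410 270 [ 0.5188 -0.2438  0.019 ]
300 180 [ 0.5164 -0.1369  0.0066]
```

>>> {"fn": "send_rows", "kwargs": {
  "motion": [
    [[0, 0, 0.02], [0, 0, 0], -1],
    [[0, 0, 0.01], [0, 0, 0], -1]
  ]
}}

```text
time_s: 4.0
ee_pos: [0.5042, -0.193, 0.0172]
eef_rot: [-3.142, 0.0, 1.352]
force: [-0.5, -0.2, -0.6]
grip_width: 0.0002
grip_force: 0.0
```

>>> {"fn": "send_rows", "kwargs": {
  "motion": [
    [[0, 0, 0.01], [0, 0, 0], -1],
    [[0, 0, 0], [0, 0, 0], -1]
  ]
}}

```text
time_s: 4.2
ee_pos: [0.5042, -0.193, 0.0169]
eef_rot: [-3.142, -0.0, 1.352]
force: [0.7, 0.4, 1.0]
grip_width: 0.0002
grip_force: 0.0
```

Run:
```python
from h import *
c=shot("scene","s3.png",(260,205,320,250),12)
R=cv2.Rodrigues(np.array(c["rvec"],float))[0];t=np.array(c["tvec"]).ravel()
for v in range(226,262,2):
  o=[]
  for u in (283,287,290):
    z=c["depth"][v,u];o+=list((R.T@(np.array([(u-c["cx"])/c["fx"]*z,(v-c["cy"])/c["fy"]*z,z])-t)*1000).round())
  print(v,c["pixels"][v,286],o)
```

```text
226 [95 96 97] [np.float64(490.0), np.float64(-196.0), np.float64(119.0), np.float64(498.0), np.float64(-202.0), np.float64(117.0), np.float64(505.0), np.float64(-205.0), np.float64(115.0)]
228 [115 115 116] [np.float64(489.0), np.float64(-198.0), np.float64(113.0), np.float64(498.0), np.float64(-203.0), np.float64(111.0), np.float64(507.0), np.float64(-203.0), np.float64(104.0)]
230 [115 115 116] [np.float64(488.0), np.float64(-199.0), np.float64(108.0), np.float64(500.0), np.float64(-200.0), np.float64(99.0), np.float64(506.0), np.float64(-205.0), np.float64(99.0)]
232 [113 113 114] [np.float64(489.0), np.float64(-198.0), np.float64(98.0), np.float64(499.0), np.float64(-202.0), np.float64(95.0), np.float64(505.0), np.float64(-206.0), np.float64(94.0)]
234 [112 111 113] [np.float64(491.0), np.float64(-197.0), np.float64(88.0), np.float64(499.0), np.float64(-203.0), np.float64(88.0), np.float64(506.0), np.float64(-205.0), np.float64(85.0)]
236 [110 111 112] [np.float64(488.0), np.float64(-201.0), np.float64(86.0), np.float64(498.0), np.float64(-204.0), np.float64(81.0), np.float64(50
[... 1620 characters left out ...]
np.float64(14.0), np.float64(495.0), np.float64(-211.0), np.float64(19.0), np.float64(502.0), np.float64(-215.0), np.float64(17.0)]
256 [114 110 106] [np.float64(490.0), np.float64(-203.0), np.float64(6.0), np.float64(493.0), np.float64(-214.0), np.float64(16.0), np.float64(498.0), np.float64(-219.0), np.float64(16.0)]
258 [154 140 113] [np.float64(478.0), np.float64(-216.0), np.float64(21.0), np.float64(489.0), np.float64(-219.0), np.float64(15.0), np.float64(495.0), np.float64(-223.0), np.float64(14.0)]
260 [170 159 123] [np.float64(474.0), np.float64(-221.0), np.float64(21.0), np.float64(484.0), np.float64(-224.0), np.float64(16.0), np.float64(493.0), np.float64(-226.0), np.float64(11.0)]
```

View pics/s3.png

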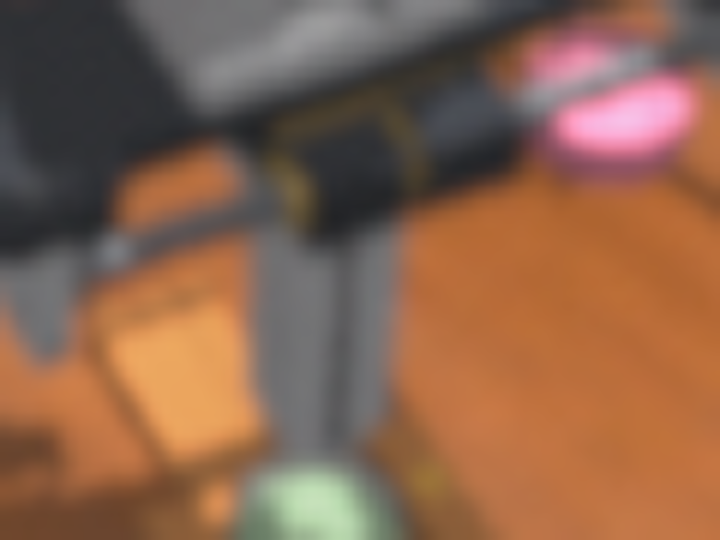

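The fingers are shut above tealight 1, whose top edge is at crop (320,460). The visible fingertips end about 25–35 mm above the candle, so the tips really sit above the reported TCP. I'll lower further, watching the force.

>>> {"fn": "send_rows", "kwargs": {
  "motion": [
    [[0, 0, 0.1], [0, 0, 0], -1],
    [[0, 0, 0.1], [0, 0, 0], -1],
    [[0, 0, 0], [0, 0, 0], -1]
  ]
}}

```text
time_s: 4.55
ee_pos: [0.5039, -0.1928, 0.0104]
eef_rot: [-3.141, -0.0, 1.352]
force: [0.1, 0.9, -0.7]
grip_width: 0.0002
grip_force: 0.0
```

```bash
cat >> h.py <<'E'
def fing():
    c=camera("scene")
    R=cv2.Rodrigues(np.array(c["rvec"],float))[0];t=np.array(c["tvec"]).ravel()
    for v in range(234,258):
        o=[]
        for u in (285,287,288):
            z=c["depth"][v,u];o.append((R.T@(np.array([(u-c["cx"])/c["fx"]*z,(v-c["cy"])/c["fy"]*z,z])-t)*1000).round().astype(int).tolist())
        print(v,c["pixels"][v,287],o)
E
python3 -c "
from h import *
fing();to(.504,-.192)"
```

```text
234 [ 99  99 100] [[494, -201, 89], [498, -203, 88], [504, -201, 82]]
235 [97 97 98] [[494, -200, 85], [499, -203, 84], [504, -201, 79]]
236 [96 96 98] [[493, -202, 84], [501, -201, 76], [501, -204, 80]]
237 [95 95 97] [[494, -202, 79], [501, -201, 72], [501, -205, 76]]
238 [94 93 95] [[494, -202, 75], [500, -202, 71], [502, -204, 71]]
239 [93 92 94] [[495, -200, 68], [502, -201, 64], [503, -203, 66]]
240 [95 94 96] [[494, -202, 67], [502, -200, 59], [502, -204, 62]]
241 [95 95 96] [[494, -202, 63], [503, -200, 54], [504, -203, 57]]
242 [95 94 96] [[495, -201, 57], [501, -202, 53], [502, -204, 55]]
243 [100 104 100] [[496, -200, 52], [502, -201, 48], [503, -204, 50]]
244 [130 145 127] [[494, -203, 52], [519, -183, 13], [521, -185, 13]]
245 [169 195 161] [[513, -182, 11], [516, -187, 15], [518, -188, 14]]
246 [189 220 179] [[511, -185, 12], [516, -187, 11], [517, -190, 13]]
247 [193 222 182] [[507, -189, 15], [513, -191, 13], [515, -192, 12]]
248 [189 219 178] [[507, -189, 11], [510, -193, 13], [512, -195, 13]]
249 [178 207 166] [[506, -191, 10], [51, -683, 889], [509, -199, 16]]
250 [156 181 146] [[503, -194, 10], [508, -196, 9], [508, -200, 13]]
251 [130 151 122] [[500, -198, 14], [505, -200, 12], [507, -202, 11]]
252 [112 128 105] [[498, -200, 13], [502, -203, 13], [505, -204, 12]]
253 [103 114  99] [[497, -201, 10], [499, -206, 14], [500, -209, 17]]
254 [105 109 101] [[493, -206, 15], [495, -212, 20], [496, -214, 21]]
255 [113 113 110] [[492, -208, 14], [491, -215, 22], [497, -213, 14]]
256 [123 128 119] [[493, -207, 8], [492, -215, 16], [497, -214, 12]]
257 [142 156 135] [[492, -207, 4], [491, -217, 15], [492, -219, 17]]
t 4.6 p [ 0.504  -0.1929  0.0106] rot [-3.141 -0.     1.352] F [ 0.1  0.1 -0.3] units [ 0.03 -0.01  0.  ]
```

>>> {"fn": "send_rows", "kwargs": {
  "motion": [
    [[0, 0, 0.1], [0, 0, 0], -1],
    [[0, 0, 0.1], [0, 0, 0], -1],
    [[0, 0, 0.1], [0, 0, 0], -1],
    [[0, 0, 0], [0, 0, 0], -1]
  ]
}}

```text
time_s: 5.0
ee_pos: [0.5039, -0.1929, 0.0014]
eef_rot: [-3.141, -0.0, 1.352]
force: [-1.1, 0.0, -0.2]
grip_width: 0.0004
grip_force: 0.0
```

```bash
python3 -c "
from h import *
fing();to(.504,-.192)" | sed -n '8,20p;$p'
```

```text
241 [93 93 95] [[495, -201, 62], [501, -202, 59], [503, -203, 58]]
242 [93 94 96] [[495, -201, 57], [502, -201, 51], [504, -203, 53]]
243 [93 93 95] [[494, -202, 56], [501, -202, 50], [505, -202, 47]]
244 [95 95 96] [[495, -201, 50], [500, -203, 47], [503, -204, 46]]
245 [107 112 106] [[495, -201, 46], [501, -202, 42], [504, -203, 40]]
246 [136 152 132] [[497, -200, 39], [515, -189, 13], [517, -190, 12]]
247 [168 194 160] [[507, -189, 15], [511, -193, 16], [516, -191, 10]]
248 [182 212 171] [[506, -190, 13], [510, -194, 14], [513, -194, 12]]
249 [171 199 160] [[504, -193, 13], [508, -197, 14], [512, -196, 9]]
250 [143 165 134] [[502, -195, 12], [508, -197, 10], [508, -201, 14]]
251 [116 134 110] [[502, -196, 10], [504, -201, 14], [507, -202, 12]]
252 [105 120 100] [[498, -200, 13], [501, -205, 16], [505, -205, 12]]
253 [103 113  98] [[496, -203, 14], [499, -207, 15], [496, -213, 24]]
t 5.05 p [ 0.5041 -0.1929  0.0017] rot [-3.141 -0.     1.352] F [0.5 0.2 0.3] units [ 0.03 -0.01  0.  ]
```

>>> {"fn": "send_rows", "kwargs": {
  "motion": [
    [[0, 0, 0.1], [0, 0, 0], -1],
    [[0, 0, 0.1], [0, 0, 0], -1],
    [[0, 0, 0.1], [0, 0, 0], -1],
    [[0, 0, 0], [0, 0, 0], -1]
  ]
}}

```text
time_s: 5.45
ee_pos: [0.504, -0.1929, -0.0076]
eef_rot: [-3.141, -0.0, 1.352]
force: [-0.7, 0.3, -0.7]
grip_width: 0.0004
grip_force: 0.0
```

```bash
python3 -c "
from h import *
fing();to(.504,-.192)" | sed -n '8,20p;$p'
```

```text
241 [94 94 96] [[493, -203, 65], [501, -202, 58], [504, -203, 56]]
242 [94 94 96] [[496, -200, 56], [501, -203, 55], [503, -203, 53]]
243 [93 93 95] [[495, -202, 55], [501, -202, 50], [504, -203, 48]]
244 [94 94 96] [[495, -201, 50], [502, -202, 45], [504, -203, 45]]
245 [94 94 96] [[494, -202, 47], [502, -202, 41], [51, -683, 889]]
246 [92 92 93] [[496, -201, 40], [503, -200, 34], [504, -204, 37]]
247 [ 97 100  98] [[496, -202, 38], [502, -202, 32], [503, -205, 34]]
248 [117 127 115] [[495, -203, 36], [511, -193, 12], [511, -196, 15]]
249 [135 152 129] [[503, -194, 14], [509, -195, 11], [511, -197, 11]]
250 [130 149 124] [[502, -196, 14], [506, -199, 14], [510, -199, 10]]
251 [115 131 108] [[501, -197, 12], [506, -199, 9], [506, -202, 12]]
252 [105 121 100] [[499, -199, 11], [503, -203, 12], [506, -203, 9]]
253 [102 113  98] [[497, -202, 11], [500, -206, 14], [499, -211, 20]]
t 5.5 p [ 0.5041 -0.1929 -0.0073] rot [-3.141 -0.     1.352] F [-0.2  0.7  0.5] units [ 0.03 -0.01  0.  ]
```

>>> {"fn": "send_rows", "kwargs": {
  "motion": [
    [[0, 0, 0.1], [0, 0, 0], -1],
    [[0, 0, 0.05], [0, 0, 0], -1],
    [[0, 0, 0], [0, 0, 0], -1]
  ]
}}

```text
time_s: 5.8
ee_pos: [0.5041, -0.1929, -0.0118]
eef_rot: [-3.141, -0.0, 1.352]
force: [0.9, -0.5, -0.4]
grip_width: 0.0
grip_force: 0.0
```

>>> {"fn": "send_rows", "kwargs": {
  "motion": [
    [[0, 0, 0.03], [0, 0, 0], -1],
    [[0, 0, 0], [0, 0, 0], -1]
  ]
}}

```text
time_s: 6.0
ee_pos: [0.5042, -0.193, -0.0125]
eef_rot: [-3.142, -0.0, 1.352]
force: [-0.0, -0.4, 0.1]
grip_width: 0.0007
grip_force: 0.0
```

>>> {"fn": "send_rows", "kwargs": {
  "motion": [
    [[0, 0, 0.03], [0, 0, 0], -1],
    [[0, 0, 0], [0, 0, 0], -1]
  ]
}}

```text
time_s: 6.2
ee_pos: [0.5042, -0.193, -0.0134]
eef_rot: [-3.142, -0.0, 1.352]
force: [0.1, -0.6, 0.1]
grip_width: 0.0008
grip_force: 0.0
```

>>> {"fn": "send_rows", "kwargs": {
  "motion": [
    [[0, 0, 0.03], [0, 0, 0], -1],
    [[0, 0, 0], [0, 0, 0], -1]
  ]
}}

```text
time_s: 6.4
ee_pos: [0.5042, -0.193, -0.0144]
eef_rot: [-3.141, 0.0, 1.352]
force: [0.6, -0.7, -0.9]
grip_width: 0.0001
grip_force: 0.0
```

>>> {"fn": "send_rows", "kwargs": {
  "motion": [
    [[0, 0, 0.03], [0, 0, 0], -1],
    [[0, 0, 0], [0, 0, 0], -1]
  ]
}}

```text
time_s: 6.6
ee_pos: [0.5042, -0.193, -0.0153]
eef_rot: [-3.141, -0.0, 1.352]
force: [-0.5, 0.9, -0.1]
grip_width: 0.0005
grip_force: 0.0
```

>>> {"fn": "send_rows", "kwargs": {
  "motion": [
    [[0, 0, 0.02], [0, 0, 0], -1],
    [[0, 0, 0], [0, 0, 0], -1]
  ]
}}

```text
time_s: 6.8
ee_pos: [0.5042, -0.193, -0.0158]
eef_rot: [-3.142, -0.0, 1.352]
force: [0.1, 0.3, 0.0]
grip_width: 0.0006
grip_force: 0.0
```

>>> {"fn": "send_rows", "kwargs": {
  "motion": [
    [[0, 0, 0.02], [0, 0, 0], -1],
    [[0, 0, 0], [0, 0, 0], -1]
  ]
}}

```text
time_s: 7.0
ee_pos: [0.5042, -0.1929, -0.0164]
eef_rot: [-3.142, -0.0, 1.352]
force: [0.4, -0.1, 0.0]
grip_width: 0.0003
grip_force: 0.0
```

>>> {"fn": "send_rows", "kwargs": {
  "motion": [
    [[0, 0, 0.02], [0, 0, 0], -1],
    [[0, 0, 0], [0, 0, 0], -1]
  ]
}}

```text
time_s: 7.2
ee_pos: [0.5042, -0.193, -0.017]
eef_rot: [-3.142, -0.0, 1.352]
force: [0.5, 0.2, -0.1]
grip_width: 0.0005
grip_force: 0.0
```

```bash
python3 -c "
from h import *
fing();to(.504,-.192)" | sed -n '8,20p;$p'
```

```text
241 [93 93 95] [[496, -200, 60], [501, -202, 58], [504, -203, 56]]
242 [94 94 95] [[495, -201, 58], [501, -202, 54], [504, -203, 53]]
243 [93 94 95] [[494, -202, 55], [501, -202, 50], [504, -202, 48]]
244 [95 94 96] [[494, -203, 53], [503, -200, 42], [503, -204, 46]]
245 [96 95 97] [[496, -201, 44], [503, -201, 39], [506, -201, 37]]
246 [95 95 97] [[495, -202, 42], [503, -201, 35], [503, -204, 38]]
247 [92 92 94] [[496, -201, 37], [503, -201, 31], [503, -204, 34]]
248 [91 91 93] [[495, -202, 34], [503, -201, 27], [504, -204, 29]]
249 [94 95 95] [[496, -202, 29], [505, -200, 20], [505, -203, 23]]
250 [ 99 103  98] [[496, -202, 25], [504, -201, 17], [505, -203, 19]]
251 [104 114 101] [[500, -198, 14], [504, -201, 13], [507, -202, 12]]
252 [106 119 101] [[498, -200, 12], [504, -201, 8], [51, -683, 889]]
253 [103 114  99] [[497, -202, 12], [499, -207, 15], [498, -211, 21]]
t 7.25 p [ 0.5042 -0.193  -0.017 ] rot [-3.141 -0.     1.352] F [ 0.1 -0.7 -0.8] units [ 0.03 -0.01  0.  ]
```

>>> {"fn": "send_rows", "kwargs": {
  "motion": [
    [[0, 0, 0.02], [0, 0, 0], -1],
    [[0, 0, 0], [0, 0, 0], -1]
  ]
}}

```text
time_s: 7.45
ee_pos: [0.5042, -0.193, -0.0176]
eef_rot: [-3.141, -0.0, 1.352]
force: [-0.2, -0.1, 0.0]
grip_width: 0.0004
grip_force: 0.0
```

>>> {"fn": "send_rows", "kwargs": {
  "motion": [
    [[0, 0, 0.01], [0, 0, 0], -1],
    [[0, 0, 0], [0, 0, 0], -1]
  ]
}}

```text
time_s: 7.65
ee_pos: [0.5042, -0.193, -0.0179]
eef_rot: [-3.142, -0.0, 1.352]
force: [0.0, -0.6, -0.4]
grip_width: 0.0005
grip_force: 0.0
```

>>> {"fn": "send_rows", "kwargs": {
  "motion": [
    [[0, 0, 0.01], [0, 0, 0], -1],
    [[0, 0, 0], [0, 0, 0], -1]
  ]
}}

```text
time_s: 7.85
ee_pos: [0.5042, -0.1929, -0.0182]
eef_rot: [-3.141, -0.0, 1.352]
force: [-1.0, 0.2, 0.6]
grip_width: 0.0002
grip_force: 0.0
```

>>> {"fn": "send_rows", "kwargs": {
  "motion": [
    [[0, 0, 0.01], [0, 0, 0], -1],
    [[0, 0, 0], [0, 0, 0], -1]
  ]
}}

```text
time_s: 8.05
ee_pos: [0.5042, -0.193, -0.0185]
eef_rot: [-3.142, -0.0, 1.352]
force: [-0.2, 0.2, -0.7]
grip_width: 0.0008
grip_force: 0.0
```

>>> {"fn": "send_rows", "kwargs": {
  "motion": [
    [[0, 0, 0.02], [0, 0, 0], -1],
    [[0, 0, 0], [0, 0, 0], -1]
  ]
}}

```text
time_s: 8.25
ee_pos: [0.5042, -0.1929, -0.0191]
eef_rot: [-3.141, -0.0, 1.352]
force: [-0.2, 0.4, 0.1]
grip_width: 0.0007
grip_force: 0.0
```

>>> {"fn": "send_rows", "kwargs": {
  "motion": [
    [[0, 0, 0.02], [0, 0, 0], -1],
    [[0, 0, 0], [0, 0, 0], -1]
  ]
}}

```text
time_s: 8.45
ee_pos: [0.5042, -0.193, -0.0197]
eef_rot: [-3.142, -0.0, 1.352]
force: [0.1, -0.3, 0.5]
grip_width: 0.0003
grip_force: 0.0
```

>>> {"fn": "send_rows", "kwargs": {
  "motion": [
    [[0, 0, 0.02], [0, 0, 0], -1],
    [[0, 0, 0], [0, 0, 0], -1]
  ]
}}

```text
time_s: 8.65
ee_pos: [0.5043, -0.193, -0.0202]
eef_rot: [3.141, 0.0, 1.352]
force: [-0.6, -0.4, 0.7]
grip_width: 0.0005
grip_force: 0.3
```

>>> {"fn": "send_rows", "kwargs": {
  "motion": [
    [[0, 0, 0.02], [0, 0, 0], -1],
    [[0, 0, 0], [0, 0, 0], -1]
  ]
}}

```text
time_s: 8.85
ee_pos: [0.5044, -0.1931, -0.0207]
eef_rot: [3.141, 0.0, 1.352]
force: [-0.8, 0.0, 2.9]
grip_width: 0.0002
grip_force: 1.2
```

>>> {"fn": "send_rows", "kwargs": {
  "motion": [
    [[0, 0, 0.01], [0, 0, 0], -1],
    [[0, 0, 0], [0, 0, 0], -1]
  ]
}}

```text
time_s: 9.05
ee_pos: [0.5044, -0.1931, -0.0209]
eef_rot: [3.141, 0.0, 1.352]
force: [-0.2, -0.2, 4.4]
grip_width: 0.0005
grip_force: 2.0
```

```bash
python3 -c "
from h import *
shot('scene','s4.png',(255,215,325,265),11)
fing();to(.504,-.192)" | sed -n '12,22p;$p'
```

```text
245 [96 96 97] [[495, -202, 47], [502, -202, 41], [503, -205, 43]]
246 [96 96 98] [[497, -200, 39], [503, -201, 35], [501, -207, 43]]
247 [95 95 96] [[496, -202, 38], [502, -202, 32], [504, -204, 33]]
248 [93 92 94] [[496, -202, 34], [502, -202, 28], [504, -204, 30]]
249 [91 90 92] [[495, -202, 30], [501, -204, 27], [504, -204, 25]]
250 [93 94 94] [[498, -200, 21], [503, -202, 19], [505, -203, 19]]
251 [ 99 104  99] [[495, -203, 22], [503, -202, 15], [505, -204, 16]]
252 [103 113 101] [[498, -201, 14], [504, -202, 10], [504, -205, 12]]
253 [102 110  98] [[495, -204, 16], [495, -211, 22], [498, -211, 20]]
254 [103 106 100] [[491, -209, 20], [495, -211, 18], [496, -214, 20]]
255 [108 108 105] [[491, -208, 15], [492, -215, 21], [496, -214, 17]]
t 9.15 p [ 0.5044 -0.1931 -0.0209] rot [3.141 0.    1.352] F [-0.2 -0.3  4.1] units [ 0.03 -0.02 -0.  ]
```

View pics/s4.png

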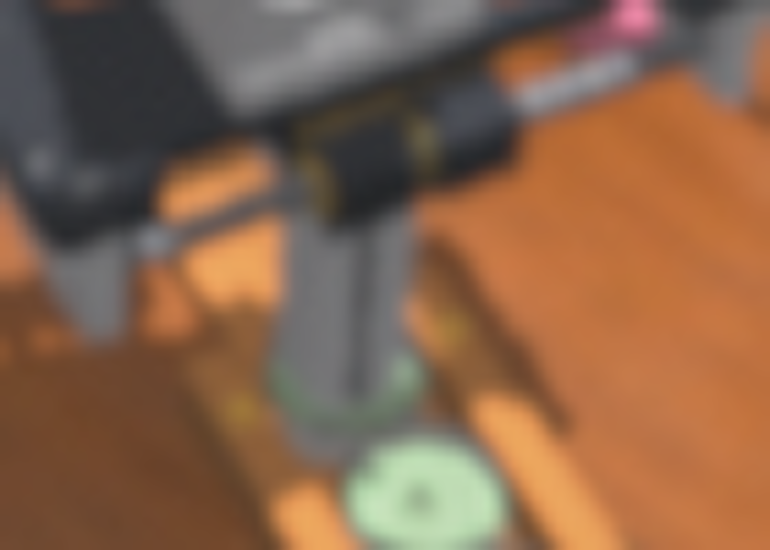

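The fingers press tealight 1 near its centre at crop (350,400) with 4 N. Tip height is therefore the reported z + 41 mm. Now I'll draw it out.

>>> {"fn": "send_rows", "kwargs": {
  "motion": [
    [[0.05, 0, 0.01], [0, 0, 0], -1],
    [[0.1, 0, 0], [0, 0, 0], -1],
    [[0.15, 0, 0], [0, 0, 0], -1],
    [[0.15, 0, 0], [0, 0, 0], -1],
    [[0.15, 0, 0], [0, 0, 0], -1]
  ]
}}

```text
time_s: 9.65
ee_pos: [0.5087, -0.1759, -0.0209]
eef_rot: [3.14, 0.001, 1.352]
force: [-1.7, -3.3, 5.3]
grip_width: 0.0004
grip_force: 3.5
```

```bash
python3 -c "
from h import *
c=shot('scene','s5.png',(255,200,325,260),10)
to(.504,-.192)"
```

```text
t 9.7 p [ 0.5087 -0.1754 -0.0209] rot [3.140e+00 1.000e-03 1.352e+00] F [ 0.6 -2.7  5.9] units [-0.57 -0.03  0.  ]
```

View pics/s5.png

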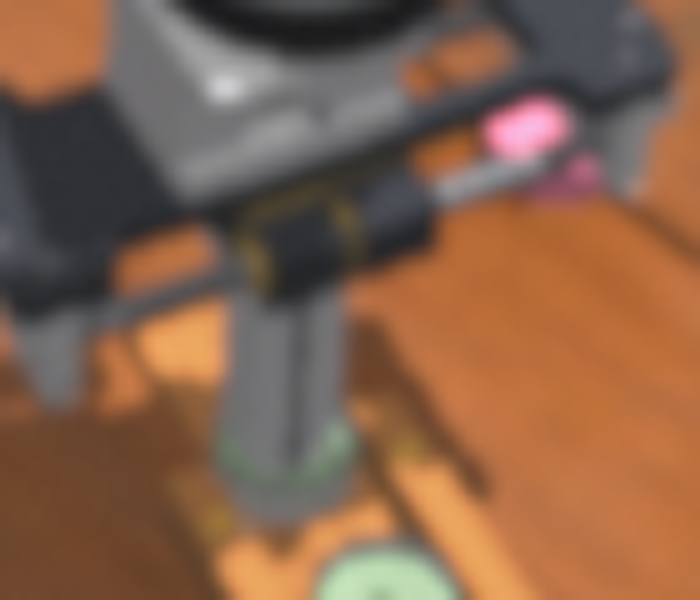

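Tealight 1, under the fingers at (285,490), has moved off from number 2 at (385,580). I'll continue.

>>> {"fn": "send_rows", "kwargs": {
  "motion": [
    [[0.15, 0, 0], [0, 0, 0], -1],
    [[0.15, 0, 0], [0, 0, 0], -1],
    [[0.15, 0, 0], [0, 0, 0], -1],
    [[0.15, 0, 0], [0, 0, 0], -1],
    [[0.15, 0, 0], [0, 0, 0], -1],
    [[0.15, 0, 0], [0, 0, 0], -1],
    [[0.15, 0, 0], [0, 0, 0], -1],
    [[0.1, 0, 0], [0, 0, 0], -1]
  ]
}}

```text
time_s: 10.5
ee_pos: [0.5162, -0.1422, -0.0209]
eef_rot: [3.14, 0.001, 1.352]
force: [-0.8, -4.0, 6.5]
grip_width: 0.0003
grip_force: 3.6
```

>>> {"fn": "send_rows", "kwargs": {
  "motion": [
    [[0, 0, -0.3], [0, 0, 0], -1],
    [[0, 0, -0.2], [0, 0, 0], 0.4],
    [[0, 0, 0], [0, 0, 0], 0.4],
    [[0, 0, 0], [0, 0, 0], 0.4],
    [[0, 0, 0], [0, 0, 0], 0.4],
    [[0, 0, 0], [0, 0, 0], 0.4]
  ]
}}

```text
time_s: 11.1
ee_pos: [0.5155, -0.1417, -0.0067]
eef_rot: [-3.141, -0.0, 1.352]
force: [1.0, -0.3, -0.4]
grip_width: 0.0369
grip_force: 0.0
```

```bash
python3 -c "
from h import *
shot('scene','s6.png',(245,185,335,260),8)
to(.516,-.142,-.033)"
```

```text
t 11.15 p [ 0.5155 -0.1417 -0.0067] rot [-3.141 -0.     1.352] F [ 0.1  0.  -0.8] units [-0.01  0.02  0.88]
```

View pics/s6.png

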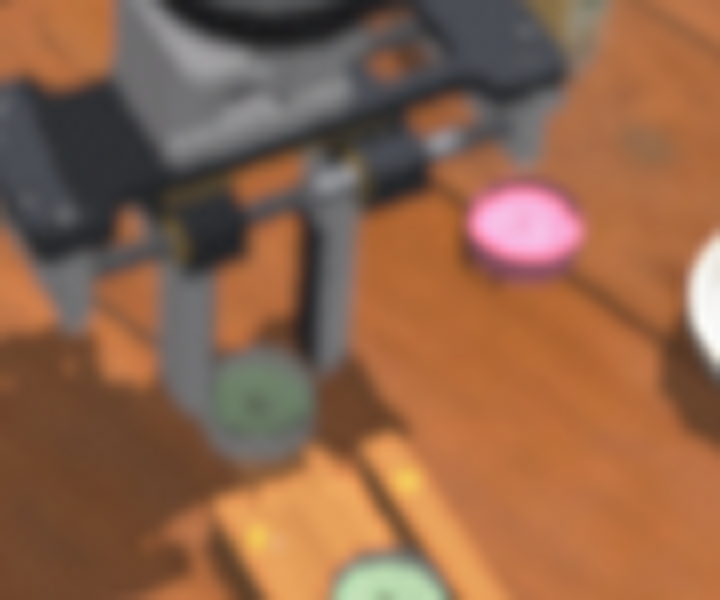

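Tealight 1 stands on the tongue at (260,400), between the opening fingers.

>>> {"fn": "send_rows", "kwargs": {
  "motion": [
    [[0, 0, 0], [0, 0, 0], 0.4],
    [[0, 0, 0], [0, 0, 0], 0.4],
    [[0, 0, 0], [0, 0, 0], 0.4],
    [[0, 0, 0.3], [0, 0, 0], 0.4],
    [[0, 0, 0.3], [0, 0, 0], 0.4],
    [[0, 0, 0.2], [0, 0, 0], 0.4],
    [[0, 0, 0], [0, 0, 0], -1],
    [[0, 0, 0], [0, 0, 0], -1],
    [[0, 0, 0], [0, 0, 0], -1],
    [[0, 0, 0], [0, 0, 0], -1],
    [[0, 0, 0], [0, 0, 0], -1]
  ],
  "squeeze": 8
}}

```text
time_s: 12.25
ee_pos: [0.5159, -0.1418, -0.0302]
eef_rot: [3.141, 0.0, 1.352]
force: [-0.4, 0.2, 1.5]
grip_width: 0.0372
grip_force: 8.0
```

>>> {"fn": "send_rows", "kwargs": {
  "motion": [
    [[0, 0, -0.3], [0, 0, 0], -1],
    [[0, 0, -0.6], [0, 0, 0], -1],
    [[0.3, 0, -0.7], [0, 0, 0], -1],
    [[0.7, -0.1, 0], [0, 0, 0], -1],
    [[1, -0.2, 0], [0, 0, 0], -1],
    [[1, -0.2, 0], [0, 0, 0], -1],
    [[1, -0.2, 0], [0, 0, 0], -1],
    [[1, -0.2, 0], [0, 0, 0], -1],
    [[1, -0.2, 0], [0, 0, 0], -1],
    [[1, -0.2, 0], [0, 0, 0], -1],
    [[1, -0.1, 0], [0, 0, 0], -1],
    [[0.5, 0, 0], [0, 0, 0], -1]
  ]
}}

```text
time_s: 13.45
ee_pos: [0.5302, 0.1183, 0.0183]
eef_rot: [3.141, -0.0, 1.353]
force: [0.5, -0.3, 0.4]
grip_width: 0.0371
grip_force: 8.0
```

```bash
python3 -c "
from h import *
to(.537,.1545,-.034); print(get_obs()['grip_width'])"
```

```text
t 13.45 p [0.5302 0.1183 0.0183] rot [ 3.141 -0.     1.353] F [ 0.5 -0.3  0.4] units [ 1.23 -0.04  1.74]
0.037106268654019524
```

>>> {"fn": "send_rows", "kwargs": {
  "motion": [
    [[0.8, 0, 0.2], [0, 0, 0], -1],
    [[0.3, 0, 0.5], [0, 0, 0], -1],
    [[0.1, 0, 0.5], [0, 0, 0], -1],
    [[0, 0, 0.3], [0, 0, 0], -1],
    [[0, 0, 0.1], [0, 0, 0], -1],
    [[0, 0, 0], [0, 0, 0], -1]
  ]
}}

```text
time_s: 14.05
ee_pos: [0.5377, 0.1507, -0.0307]
eef_rot: [-3.141, 0.0, 1.351]
force: [-0.3, -0.7, 0.6]
grip_width: 0.0369
grip_force: 8.0
```

Run:
```python
from h import *
to(.537,.1545,-.034)
c=camera("scene"); R=cv2.Rodrigues(np.array(c["rvec"],float))[0]
q=cv2.projectPoints(np.array([[.537,.1545,.01]]),np.array(c["rvec"]),np.array(c["tvec"]),np.array([[c["fx"],0,c["cx"]],[0,c["fy"],c["cy"]],[0,0,1]]),None)[0].ravel();print(q)
u,v=q.astype(int); shot("scene","s7.png",(max(u-70,0),max(v-60,0),u+70,v+40),5)
```

```text
t 14.05 p [ 0.5377  0.1507 -0.0307] rot [-3.141  0.     1.351] F [-0.3 -0.7  0.6] units [ 0.12 -0.05  0.11]
[220.72546976 172.90794363]
```

View pics/s7.png

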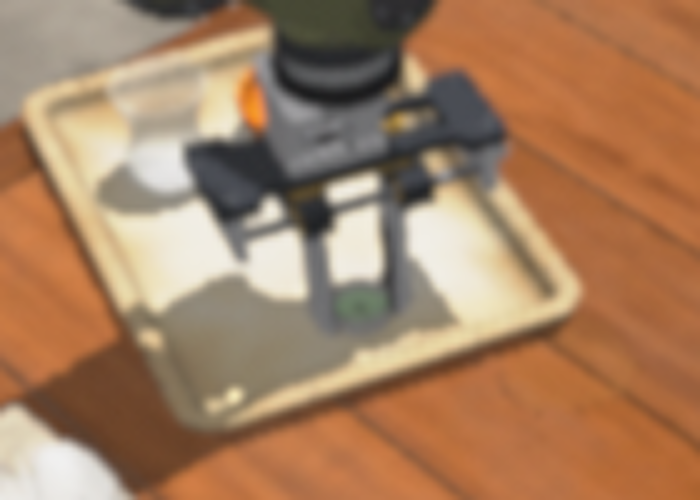

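Tealight 1 is in the grip at (360,305), just above the tray floor and well inside the rim. I'll lower it to contact.

>>> {"fn": "send_rows", "kwargs": {
  "motion": [
    [[0, 0, 0.05], [0, 0, 0], -1],
    [[0, 0, 0.04], [0, 0, 0], -1],
    [[0, 0, 0], [0, 0, 0], -1]
  ]
}}

```text
time_s: 14.45
ee_pos: [0.5379, 0.1514, -0.0331]
eef_rot: [3.142, -0.0, 1.352]
force: [0.0, 0.1, 0.3]
grip_width: 0.0372
grip_force: 8.0
```

>>> {"fn": "send_rows", "kwargs": {
  "motion": [
    [[0, 0, 0.03], [0, 0, 0], -1],
    [[0, 0, 0], [0, 0, 0], -1]
  ]
}}

```text
time_s: 14.65
ee_pos: [0.538, 0.1515, -0.0339]
eef_rot: [3.141, -0.0, 1.352]
force: [-0.4, 0.1, 0.5]
grip_width: 0.037
grip_force: 8.7
```

>>> {"fn": "send_rows", "kwargs": {
  "motion": [
    [[0, 0, 0.03], [0, 0, 0], -1],
    [[0, 0, 0], [0, 0, 0], -1]
  ]
}}

```text
time_s: 14.85
ee_pos: [0.538, 0.1515, -0.034]
eef_rot: [3.141, -0.0, 1.352]
force: [-5.0, -1.7, 12.5]
grip_width: 0.037
grip_force: 14.5
```

>>> {"fn": "send_rows", "kwargs": {
  "motion": [
    [[0, 0, -0.03], [0, 0, 0], 0.2],
    [[0, 0, 0], [0, 0, 0], 0.2],
    [[0, 0, 0], [0, 0, 0], 0.2],
    [[0, 0, -0.3], [0, 0, 0], 0.2],
    [[0, 0, -0.7], [0, 0, 0], 0.2],
    [[-0.2, 0, -0.8], [0, 0, 0], 0.2],
    [[-0.7, 0.1, 0], [0, 0, 0], -1],
    [[-1, 0.1, 0], [0, 0, 0], -1],
    [[-1, 0.1, 0], [0, 0, 0], -1],
    [[-1, 0.1, 0], [0, 0, 0], -1],
    [[-1, 0.1, 0], [0, 0, 0], -1],
    [[-1, 0.1, 0], [0, 0, 0], -1]
  ]
}}

```text
time_s: 16.05
ee_pos: [0.5167, -0.0264, 0.0205]
eef_rot: [3.141, -0.0, 1.352]
force: [0.6, 0.8, -0.3]
grip_width: 0.0118
grip_force: 0.0
```

```bash
python3 -c "
from h import *
to(.496,-.2295,-.0185)"
```

```text
t 16.05 p [ 0.5167 -0.0264  0.0205] rot [ 3.141 -0.     1.352] F [ 0.6  0.8 -0.3] units [-6.76  0.8   1.3 ]
```

>>> {"fn": "send_rows", "kwargs": {
  "motion": [
    [[-1, 0.2, 0], [0, 0, 0], -1],
    [[-1, 0.2, 0], [0, 0, 0], -1],
    [[-1, 0.2, 0], [0, 0, 0], -1],
    [[-1, 0.1, 0], [0, 0, 0], -1],
    [[-1, 0.1, 0], [0, 0, 0], -1],
    [[-1, 0, 0], [0, 0, 0], -1],
    [[-0.7, 0, 0.3], [0, 0, 0], -1],
    [[0, 0, 0.5], [0, 0, 0], -1],
    [[0, 0, 0.4], [0, 0, 0], -1],
    [[0, 0, 0], [0, 0, 0], -1]
  ]
}}

```text
time_s: 17.05
ee_pos: [0.4963, -0.2262, -0.017]
eef_rot: [-3.14, -0.0, 1.352]
force: [0.3, -0.2, 0.3]
grip_width: 0.0002
grip_force: 0.1
```

Run:
```python
from h import *
to(.496,-.2295,-.020)
c=camera("scene"); g=lambda u,v,z:world(c,u,v,z).round(4)
K=np.array([[c["fx"],0,c["cx"]],[0,c["fy"],c["cy"]],[0,0,1]])
# green blobs
im=cv2.cvtColor(c["pixels"],cv2.COLOR_RGB2HSV); m=cv2.inRange(im,(45,25,90),(85,140,255))
n,_,s,ce=cv2.connectedComponentsWithStats(m)
for i in range(1,n):
    if 15<s[i,4]<600: print(ce[i].round(1),s[i,4],g(*ce[i],.021),g(*ce[i],.017))
```

```text
t 17.05 p [ 0.4963 -0.2262 -0.017 ] rot [-3.14  -0.     1.352] F [ 0.3 -0.2  0.3] units [-0.11  0.01  0.1 ]
[402.2 156.5] 47 [ 1.0283 -0.1454  0.021 ] [ 1.0328 -0.1429  0.017 ]
[219.6 174.7] 31 [0.5236 0.1393 0.021 ] [0.5258 0.1431 0.017 ]
[293.9 261.4] 56 [ 0.4929 -0.2404  0.021 ] [ 0.4949 -0.2384  0.017 ]
[309.  284.7] 432 [ 0.4772 -0.3137  0.021 ] [ 0.4792 -0.312   0.017 ]
[348.3 373.6] 122 [ 0.399 -0.518  0.021] [ 0.4006 -0.5173  0.017 ]
```

>>> {"fn": "send_rows", "kwargs": {
  "motion": [
    [[-0.1, 0, 0.07], [0, 0, 0], -1],
    [[0, 0, 0.03], [0, 0, 0], -1],
    [[0, 0, 0.02], [0, 0, 0], -1],
    [[0, 0, 0], [0, 0, 0], -1]
  ]
}}

```text
time_s: 17.5
ee_pos: [0.4962, -0.2295, -0.0195]
eef_rot: [3.141, 0.0, 1.352]
force: [-1.1, 0.4, 0.4]
grip_width: 0.0002
grip_force: 0.2
```

>>> {"fn": "send_rows", "kwargs": {
  "motion": [
    [[0, 0, 0.04], [0, 0, 0], -1],
    [[0, 0, 0], [0, 0, 0], -1]
  ]
}}

```text
time_s: 17.7
ee_pos: [0.4964, -0.2298, -0.0205]
eef_rot: [3.141, 0.0, 1.352]
force: [-0.6, 0.1, 5.0]
grip_width: 0.0002
grip_force: 1.8
```

>>> {"fn": "send_rows", "kwargs": {
  "motion": [
    [[0, 0, 0.01], [0, 0, 0], -1],
    [[0, 0, 0], [0, 0, 0], -1]
  ]
}}

```text
time_s: 17.9
ee_pos: [0.4965, -0.2298, -0.0206]
eef_rot: [3.141, 0.0, 1.352]
force: [-1.3, -0.6, 6.8]
grip_width: 0.0003
grip_force: 2.4
```

>>> {"fn": "send_rows", "kwargs": {
  "motion": [
    [[0.05, 0, 0], [0, 0, 0], -1],
    [[0.1, 0, 0], [0, 0, 0], -1],
    [[0.15, 0, 0], [0, 0, 0], -1],
    [[0.2, 0, 0], [0, 0, 0], -1],
    [[0.2, 0, 0], [0, 0, 0], -1],
    [[0.2, 0, 0], [0, 0, 0], -1]
  ]
}}

```text
time_s: 18.5
ee_pos: [0.5027, -0.2039, -0.0203]
eef_rot: [3.139, 0.001, 1.352]
force: [0.2, -4.3, 6.1]
grip_width: 0.0005
grip_force: 4.2
```

>>> {"fn": "send_rows", "kwargs": {
  "motion": [
    [[0.2, 0, 0], [0, 0, 0], -1],
    [[0.2, 0, 0], [0, 0, 0], -1],
    [[0.2, 0, 0], [0, 0, 0], -1],
    [[0.2, 0, 0], [0, 0, 0], -1],
    [[0.2, 0, 0], [0, 0, 0], -1],
    [[0.2, 0, 0], [0, 0, 0], -1]
  ]
}}

```text
time_s: 19.1
ee_pos: [0.5105, -0.1687, -0.0203]
eef_rot: [3.14, 0.001, 1.352]
force: [-1.3, -5.0, 6.9]
grip_width: 0.0005
grip_force: 4.3
```

>>> {"fn": "send_rows", "kwargs": {
  "motion": [
    [[0.2, 0, 0], [0, 0, 0], -1],
    [[0.2, 0, 0], [0, 0, 0], -1],
    [[0.2, 0, 0], [0, 0, 0], -1],
    [[0.15, 0, 0], [0, 0, 0], -1],
    [[0.1, 0, 0], [0, 0, 0], -1],
    [[0, 0, 0], [0, 0, 0], -1]
  ]
}}

```text
time_s: 19.7
ee_pos: [0.5161, -0.1436, -0.0204]
eef_rot: [3.14, 0.001, 1.352]
force: [-0.2, -2.9, 6.3]
grip_width: 0.0005
grip_force: 3.6
```

>>> {"fn": "send_rows", "kwargs": {
  "motion": [
    [[0, 0, -0.3], [0, 0, 0], -1],
    [[0, 0, -0.2], [0, 0, 0], 0.4],
    [[0, 0, 0], [0, 0, 0], 0.4],
    [[0, 0, 0], [0, 0, 0], 0.4],
    [[0, 0, 0], [0, 0, 0], 0.4],
    [[0, 0, 0], [0, 0, 0], 0.4],
    [[0, 0, 0], [0, 0, 0], 0.4],
    [[0, 0, 0], [0, 0, 0], 0.4]
  ]
}}

```text
time_s: 20.5
ee_pos: [0.5152, -0.1432, -0.0063]
eef_rot: [-3.141, -0.0, 1.352]
force: [-0.5, 0.4, -0.4]
grip_width: 0.053
grip_force: 0.0
```

```bash
cat >> h.py <<'E'
def blobs():
    c=camera("scene"); im=cv2.cvtColor(c["pixels"],cv2.COLOR_RGB2HSV); m=cv2.inRange(im,(45,25,50),(85,140,255))
    n,_,s,ce=cv2.connectedComponentsWithStats(m)
    for i in range(1,n):
        w=world(c,*ce[i],.021)
        if 15<s[i,4]<900 and w[0]<.8: print(ce[i].round(1),s[i,:].tolist(),w[:2].round(4))
E
python3 -c "
from h import *
blobs();to(.516,-.1425,-.0305)"
```

```text
[221.5 173.5] [217, 170, 10, 8, 66] [0.5313 0.1404]
[277.3 235.3] [272, 231, 12, 9, 93] [ 0.5129 -0.1502]
[309.2 285. ] [294, 267, 31, 37, 426] [ 0.4769 -0.3147]
[348.3 373.6] [325, 364, 48, 20, 122] [ 0.399 -0.518]
t 20.55 p [ 0.5153 -0.1432 -0.0062] rot [-3.141 -0.     1.352] F [ 0.2  0.  -0.1] units [0.03 0.02 0.81]
```

>>> {"fn": "send_rows", "kwargs": {
  "motion": [
    [[0, 0, 0], [0, 0, 0], 0.4],
    [[0, 0, 0.3], [0, 0, 0], 0.4],
    [[0, 0, 0.3], [0, 0, 0], 0.4],
    [[0, 0, 0.2], [0, 0, 0], 0.4],
    [[0, 0, 0], [0, 0, 0], -1],
    [[0, 0, 0], [0, 0, 0], -1],
    [[0, 0, 0], [0, 0, 0], -1],
    [[0, 0, 0], [0, 0, 0], -1],
    [[0, 0, 0], [0, 0, 0], -1]
  ]
}}

```text
time_s: 21.45
ee_pos: [0.5155, -0.1433, -0.0299]
eef_rot: [3.141, 0.0, 1.352]
force: [0.7, -0.5, 1.6]
grip_width: 0.0371
grip_force: 8.0
```

>>> {"fn": "send_rows", "kwargs": {
  "motion": [
    [[0, 0, -0.3], [0, 0, 0], -1],
    [[0, 0, -0.6], [0, 0, 0], -1],
    [[0.3, 0, -0.8], [0, 0, 0], -1],
    [[0.7, -0.1, 0], [0, 0, 0], -1],
    [[1, -0.2, 0], [0, 0, 0], -1],
    [[1, -0.2, 0], [0, 0, 0], -1],
    [[1, -0.2, 0], [0, 0, 0], -1],
    [[1, -0.2, 0], [0, 0, 0], -1],
    [[1, -0.2, 0], [0, 0, 0], -1],
    [[1, -0.2, 0], [0, 0, 0], -1],
    [[1, -0.2, 0], [0, 0, 0], -1],
    [[1, 0, 0], [0, 0, 0], -1]
  ]
}}

```text
time_s: 22.65
ee_pos: [0.5298, 0.1315, 0.0216]
eef_rot: [3.141, -0.0, 1.352]
force: [0.4, -0.0, -0.8]
grip_width: 0.0373
grip_force: 8.0
```

```bash
python3 -c "
from h import *
to(.545,.199,-.0335); print(get_obs()['grip_width'])"
```

```text
t 22.65 p [0.5298 0.1315 0.0216] rot [ 3.141 -0.     1.352] F [ 0.4 -0.  -0.8] units [2.31 0.01 1.84]
0.037329376704359596
```

>>> {"fn": "send_rows", "kwargs": {
  "motion": [
    [[1, 0, 0], [0, 0, 0], -1],
    [[0.8, 0, 0], [0, 0, 0], -1],
    [[0.3, 0, 0.3], [0, 0, 0], -1],
    [[0, 0, 0.5], [0, 0, 0], -1],
    [[0, 0, 0.5], [0, 0, 0], -1],
    [[0, 0, 0.3], [0, 0, 0], -1],
    [[0, 0, 0.15], [0, 0, 0], -1],
    [[0, 0, 0], [0, 0, 0], -1]
  ]
}}

```text
time_s: 23.45
ee_pos: [0.5434, 0.1909, -0.0324]
eef_rot: [-3.141, 0.001, 1.351]
force: [-0.0, -0.6, 0.5]
grip_width: 0.0369
grip_force: 8.0
```

>>> {"fn": "send_rows", "kwargs": {
  "motion": [
    [[0.25, 0, 0], [0, 0, 0], -1],
    [[0, 0, 0.03], [0, 0, 0], -1],
    [[0, 0, 0.02], [0, 0, 0], -1],
    [[0, 0, 0], [0, 0, 0], -1]
  ]
}}

```text
time_s: 23.85
ee_pos: [0.5454, 0.199, -0.033]
eef_rot: [3.141, -0.0, 1.352]
force: [1.2, -0.3, -0.4]
grip_width: 0.0373
grip_force: 8.0
```

>>> {"fn": "send_rows", "kwargs": {
  "motion": [
    [[0, 0, 0.03], [0, 0, 0], -1],
    [[0, 0, 0], [0, 0, 0], -1]
  ]
}}

```text
time_s: 24.05
ee_pos: [0.5455, 0.199, -0.0339]
eef_rot: [3.141, -0.0, 1.352]
force: [-0.7, 0.2, 1.5]
grip_width: 0.037
grip_force: 8.6
```

>>> {"fn": "send_rows", "kwargs": {
  "motion": [
    [[0, 0, 0], [0, 0, 0], 0.2],
    [[0, 0, 0], [0, 0, 0], 0.2],
    [[0, 0, 0], [0, 0, 0], 0.2],
    [[0, 0, -0.3], [0, 0, 0], 0.2],
    [[0, 0, -0.7], [0, 0, 0], 0.2],
    [[-0.2, 0, -0.8], [0, 0, 0], 0.2],
    [[-0.7, 0.1, 0], [0, 0, 0], -1],
    [[-1, 0.1, 0], [0, 0, 0], -1],
    [[-1, 0.1, 0], [0, 0, 0], -1],
    [[-1, 0.1, 0], [0, 0, 0], -1],
    [[-1, 0.1, 0], [0, 0, 0], -1],
    [[-1, 0.1, 0], [0, 0, 0], -1]
  ]
}}

```text
time_s: 25.25
ee_pos: [0.5242, 0.0211, 0.0206]
eef_rot: [3.141, -0.0, 1.352]
force: [-0.6, 0.1, -0.0]
grip_width: 0.0121
grip_force: 0.0
```

>>> {"fn": "send_rows", "kwargs": {
  "motion": [
    [[-1, 0.1, 0], [0, 0, 0], -1],
    [[-1, 0.1, 0], [0, 0, 0], -1],
    [[-1, 0.1, 0], [0, 0, 0], -1],
    [[-1, 0.1, 0], [0, 0, 0], -1],
    [[-1, 0.1, 0], [0, 0, 0], -1],
    [[-1, 0.1, 0], [0, 0, 0], -1],
    [[-1, 0.1, 0], [0, 0, 0], -1],
    [[-1, 0.1, 0], [0, 0, 0], -1],
    [[-0.6, 0, 0], [0, 0, 0], -1],
    [[0, 0, 0], [0, 0, 0], -1],
    [[0, 0, 0], [0, 0, 0], -1]
  ]
}}

```text
time_s: 26.35
ee_pos: [0.4918, -0.2345, 0.0202]
eef_rot: [-3.142, -0.0, 1.351]
force: [0.0, -0.1, 0.5]
grip_width: 0.0003
grip_force: 0.0
```

Run:
```python
from h import *
to(.488,-.2667,-.0195);blobs()
c=camera("top");im=cv2.cvtColor(c["pixels"],cv2.COLOR_RGB2HSV); m=cv2.inRange(im,(45,25,50),(85,140,255))
n,_,s,ce=cv2.connectedComponentsWithStats(m)
for i in range(1,n):
    w=world(c,*ce[i],.021)
    if 8<s[i,4]<900 and .3<w[0]<.8: print("top",ce[i].round(1),s[i,4],w[:2].round(4))
```

```text
t 26.35 p [ 0.4918 -0.2345  0.0202] rot [-3.142 -0.     1.351] F [ 0.  -0.1  0.5] units [-1.07  0.11  1.32]
[213.7 166.2] [211, 164, 7, 5, 23] [0.5309 0.1829]
[221.6 173.4] [217, 170, 10, 8, 69] [0.5315 0.1405]
[309.1 284.9] [294, 266, 31, 38, 427] [ 0.4771 -0.3142]
[348.3 373.6] [325, 364, 48, 20, 122] [ 0.399 -0.518]
top [185.5 196.2] 113 [0.5431 0.1964]
top [200.6 198.8] 109 [0.5363 0.1508]
```

>>> {"fn": "send_rows", "kwargs": {
  "motion": [
    [[-0.7, 0.1, 0.3], [0, 0, 0], -1],
    [[-0.37, 0, 0.5], [0, 0, 0], -1],
    [[0, 0, 0.4], [0, 0, 0], -1],
    [[0, 0, 0.08], [0, 0, 0], -1],
    [[0, 0, 0], [0, 0, 0], -1],
    [[0, 0, 0], [0, 0, 0], -1]
  ]
}}

```text
time_s: 27.05
ee_pos: [0.4877, -0.2661, -0.0188]
eef_rot: [-3.141, -0.0, 1.352]
force: [-1.1, -0.6, 3.4]
grip_width: 0.0002
grip_force: 1.5
```

>>> {"fn": "send_rows", "kwargs": {
  "motion": [
    [[0, 0, 0.02], [0, 0, 0], -1],
    [[0, 0, 0], [0, 0, 0], -1]
  ]
}}

```text
time_s: 27.25
ee_pos: [0.4878, -0.2665, -0.0191]
eef_rot: [-3.141, 0.0, 1.352]
force: [-1.7, -1.3, 4.3]
grip_width: 0.0006
grip_force: 2.2
```

>>> {"fn": "send_rows", "kwargs": {
  "motion": [
    [[0.05, 0, 0], [0, 0, 0], -1],
    [[0.1, 0, 0], [0, 0, 0], -1],
    [[0.15, 0, 0], [0, 0, 0], -1],
    [[0.2, 0, 0], [0, 0, 0], -1],
    [[0.2, 0, 0], [0, 0, 0], -1],
    [[0.2, 0, 0], [0, 0, 0], -1]
  ]
}}

```text
time_s: 27.85
ee_pos: [0.4943, -0.2406, -0.0185]
eef_rot: [3.14, 0.001, 1.352]
force: [-0.8, -4.6, 6.7]
grip_width: 0.0002
grip_force: 3.8
```

Run:
```python
from h import *
to(.516,-.143);blobs()
```

```text
t 27.85 p [ 0.4943 -0.2406 -0.0185] rot [3.140e+00 1.000e-03 1.352e+00] F [-0.8 -4.6  6.7] units [ 3.33 -0.   -0.  ]
[313.  290.8] [302, 279, 23, 25, 292] [ 0.4732 -0.3318]
[348.3 373.6] [325, 364, 48, 20, 123] [ 0.3989 -0.518 ]
```

>>> {"fn": "send_rows", "kwargs": {
  "motion": [
    [[0.2, 0, 0], [0, 0, 0], -1],
    [[0.2, 0, 0], [0, 0, 0], -1],
    [[0.2, 0, 0], [0, 0, 0], -1],
    [[0.2, 0, 0], [0, 0, 0], -1],
    [[0.2, 0, 0], [0, 0, 0], -1]
  ]
}}

```text
time_s: 28.4
ee_pos: [0.5008, -0.2113, -0.0185]
eef_rot: [3.14, 0.001, 1.352]
force: [-0.5, -4.5, 6.9]
grip_width: 0.0007
grip_force: 3.9
```

>>> {"fn": "send_rows", "kwargs": {
  "motion": [
    [[0.2, 0, 0], [0, 0, 0], -1],
    [[0.2, 0, 0], [0, 0, 0], -1],
    [[0.2, 0, 0], [0, 0, 0], -1],
    [[0.2, 0, 0], [0, 0, 0], -1],
    [[0.2, 0, 0], [0, 0, 0], -1]
  ]
}}

```text
time_s: 28.9
ee_pos: [0.5073, -0.1819, -0.0186]
eef_rot: [3.14, 0.001, 1.352]
force: [-1.7, -4.9, 7.6]
grip_width: 0.0005
grip_force: 4.2
```

>>> {"fn": "send_rows", "kwargs": {
  "motion": [
    [[0.2, 0, 0], [0, 0, 0], -1],
    [[0.2, 0, 0], [0, 0, 0], -1],
    [[0.2, 0, 0], [0, 0, 0], -1],
    [[0.2, 0, 0], [0, 0, 0], -1],
    [[0.2, 0, 0], [0, 0, 0], -1],
    [[0.15, 0, 0], [0, 0, 0], -1],
    [[0, 0, 0], [0, 0, 0], -1]
  ]
}}

```text
time_s: 29.6
ee_pos: [0.5149, -0.1477, -0.0186]
eef_rot: [3.14, 0.0, 1.352]
force: [1.7, -1.1, 6.2]
grip_width: 0.0002
grip_force: 3.7
```

>>> {"fn": "send_rows", "kwargs": {
  "motion": [
    [[0, 0, -0.3], [0, 0, 0], -1],
    [[0, 0, -0.2], [0, 0, 0], 0.4],
    [[0, 0, 0], [0, 0, 0], 0.4],
    [[0, 0, 0], [0, 0, 0], 0.4],
    [[0, 0, 0], [0, 0, 0], 0.4],
    [[0, 0, 0], [0, 0, 0], 0.4],
    [[0, 0, 0], [0, 0, 0], 0.4],
    [[0, 0, 0], [0, 0, 0], 0.4],
    [[0, 0, 0], [0, 0, 0], 0.4]
  ]
}}

```text
time_s: 30.5
ee_pos: [0.5142, -0.1482, -0.0041]
eef_rot: [-3.141, -0.0, 1.352]
force: [0.3, -0.7, -0.4]
grip_width: 0.0612
grip_force: 0.0
```

```bash
python3 -c "
from h import *
shot('scene','s8.png',(245,185,335,260),8)
blobs();to(.515,-.1475,-.028)"
```

```text
[215.4 164.9] [211, 162, 10, 7, 60] [0.5383 0.1849]
[221.4 173.6] [217, 170, 10, 8, 66] [0.5308 0.1402]
[278.9 237.7] [273, 234, 13, 9, 90] [ 0.5112 -0.1592]
[313.  290.9] [302, 279, 23, 25, 293] [ 0.4732 -0.3319]
[348.3 373.6] [325, 364, 48, 20, 122] [ 0.399 -0.518]
t 30.6 p [ 0.5142 -0.1482 -0.0041] rot [-3.142 -0.     1.352] F [-0.2 -0.2  0.4] units [0.03 0.02 0.8 ]
```

View pics/s8.png

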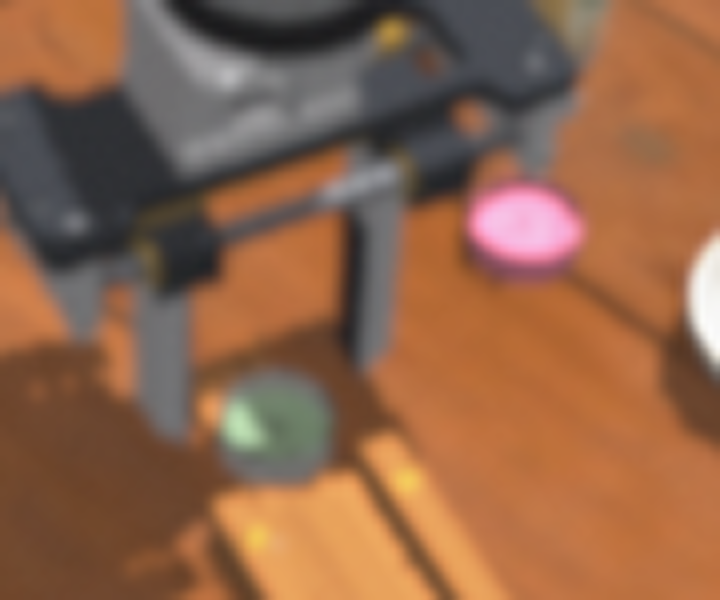

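Tealight 3 stands on the tongue at (277,425), a few mm nearer the mouth than the fingers; I'll shift back slightly and grip it.

>>> {"fn": "send_rows", "kwargs": {
  "motion": [
    [[-0.12, 0, 0], [0, 0, 0], 0.4],
    [[0, 0, 0.3], [0, 0, 0], 0.4],
    [[0, 0, 0.3], [0, 0, 0], 0.4],
    [[0, 0, 0.2], [0, 0, 0], 0.4],
    [[0, 0, 0], [0, 0, 0], -1],
    [[0, 0, 0], [0, 0, 0], -1],
    [[0, 0, 0], [0, 0, 0], -1],
    [[0, 0, 0], [0, 0, 0], -1],
    [[0, 0, 0], [0, 0, 0], -1]
  ]
}}

```text
time_s: 31.5
ee_pos: [0.5136, -0.1518, -0.0278]
eef_rot: [3.141, 0.0, 1.352]
force: [-0.3, -0.1, 0.1]
grip_width: 0.0378
grip_force: 8.0
```

>>> {"fn": "send_rows", "kwargs": {
  "motion": [
    [[0, 0, -0.3], [0, 0, 0], -1],
    [[0, 0, -0.6], [0, 0, 0], -1],
    [[0.3, 0, -0.8], [0, 0, 0], -1],
    [[0.7, -0.1, 0], [0, 0, 0], -1],
    [[1, -0.2, 0], [0, 0, 0], -1],
    [[1, -0.2, 0], [0, 0, 0], -1],
    [[1, -0.2, 0], [0, 0, 0], -1],
    [[1, -0.2, 0], [0, 0, 0], -1],
    [[1, -0.2, 0], [0, 0, 0], -1],
    [[1, -0.2, 0], [0, 0, 0], -1],
    [[1, -0.2, 0], [0, 0, 0], -1],
    [[1, -0.1, 0], [0, 0, 0], -1]
  ]
}}

```text
time_s: 32.7
ee_pos: [0.5251, 0.1236, 0.0238]
eef_rot: [3.141, -0.0, 1.352]
force: [-0.6, 0.1, 0.2]
grip_width: 0.0375
grip_force: 8.0
```

>>> {"fn": "send_rows", "kwargs": {
  "motion": [
    [[1, 0, 0], [0, 0, 0], -1],
    [[1, 0, 0], [0, 0, 0], -1],
    [[1, 0, 0], [0, 0, 0], -1],
    [[0.6, 0, 0], [0, 0, 0], -1],
    [[0.2, 0, 0], [0, 0, 0], -1],
    [[0, 0, 0], [0, 0, 0], -1]
  ]
}}

```text
time_s: 33.3
ee_pos: [0.5499, 0.2338, 0.0232]
eef_rot: [3.142, 0.0, 1.353]
force: [0.6, -0.3, -0.5]
grip_width: 0.0373
grip_force: 8.0
```

```bash
python3 -c "
from h import *
to(.553,.243,-.0317); print(get_obs()['grip_width'])"
```

```text
t 33.3 p [0.5499 0.2338 0.0232] rot [3.142 0.    1.353] F [ 0.6 -0.3 -0.5] units [0.32 0.03 1.83]
0.037298310879293556
```

>>> {"fn": "send_rows", "kwargs": {
  "motion": [
    [[0.3, 0, 0.3], [0, 0, 0], -1],
    [[0, 0, 0.6], [0, 0, 0], -1],
    [[0, 0, 0.5], [0, 0, 0], -1],
    [[0, 0, 0.25], [0, 0, 0], -1],
    [[0, 0, 0.05], [0, 0, 0], -1],
    [[0, 0, 0], [0, 0, 0], -1],
    [[0, 0, 0], [0, 0, 0], -1]
  ]
}}

```text
time_s: 34.0
ee_pos: [0.5523, 0.2424, -0.0274]
eef_rot: [3.141, -0.001, 1.352]
force: [-0.1, -0.2, -0.8]
grip_width: 0.0373
grip_force: 8.0
```

>>> {"fn": "send_rows", "kwargs": {
  "motion": [
    [[0, 0, 0.03], [0, 0, 0], -1],
    [[0, 0, 0], [0, 0, 0], -1]
  ]
}}

```text
time_s: 34.2
ee_pos: [0.5521, 0.2424, -0.0286]
eef_rot: [3.141, -0.0, 1.352]
force: [-0.4, -0.2, 0.5]
grip_width: 0.0372
grip_force: 8.0
```

Contact is expected near -0.0317.

>>> {"fn": "send_rows", "kwargs": {
  "motion": [
    [[0, 0, 0.04], [0, 0, 0], -1],
    [[0, 0, 0.03], [0, 0, 0], -1],
    [[0, 0, 0], [0, 0, 0], -1]
  ]
}}

```text
time_s: 34.5
ee_pos: [0.5518, 0.2423, -0.0312]
eef_rot: [-3.141, 0.0, 1.352]
force: [-0.6, 1.0, 0.5]
grip_width: 0.0375
grip_force: 8.0
```

>>> {"fn": "send_rows", "kwargs": {
  "motion": [
    [[0, 0, 0.02], [0, 0, 0], -1],
    [[0, 0, 0], [0, 0, 0], -1]
  ]
}}

```text
time_s: 34.7
ee_pos: [0.5519, 0.2423, -0.0317]
eef_rot: [-3.142, 0.0, 1.352]
force: [0.4, -0.8, 1.0]
grip_width: 0.0371
grip_force: 8.0
```

>>> {"fn": "send_rows", "kwargs": {
  "motion": [
    [[0, 0, 0.02], [0, 0, 0], -1],
    [[0, 0, 0], [0, 0, 0], -1]
  ]
}}

```text
time_s: 34.9
ee_pos: [0.552, 0.2424, -0.0322]
eef_rot: [3.142, -0.0, 1.352]
force: [0.5, -0.4, 0.4]
grip_width: 0.0371
grip_force: 8.0
```

>>> {"fn": "send_rows", "kwargs": {
  "motion": [
    [[0, 0, 0.02], [0, 0, 0], -1],
    [[0, 0, 0], [0, 0, 0], -1]
  ]
}}

```text
time_s: 35.1
ee_pos: [0.552, 0.2424, -0.0323]
eef_rot: [3.141, -0.0, 1.352]
force: [-3.1, -0.3, 7.4]
grip_width: 0.0375
grip_force: 8.0
```

>>> {"fn": "send_rows", "kwargs": {
  "motion": [
    [[0, 0, 0.02], [0, 0, 0], -1],
    [[0, 0, 0], [0, 0, 0], -1]
  ]
}}

```text
time_s: 35.3
ee_pos: [0.5521, 0.2425, -0.0326]
eef_rot: [3.141, -0.0, 1.352]
force: [-4.4, -1.2, 10.3]
grip_width: 0.0373
grip_force: 8.0
```

Contact made, so I'll release, rise and move clear to check.

>>> {"fn": "send_rows", "kwargs": {
  "motion": [
    [[0, 0, -0.03], [0, 0, 0], 0.2],
    [[0, 0, 0], [0, 0, 0], 0.2],
    [[0, 0, 0], [0, 0, 0], 0.2],
    [[0, 0, -0.3], [0, 0, 0], 0.2],
    [[0, 0, -1], [0, 0, 0], 0.2],
    [[0, 0, -1], [0, 0, 0], 0.2],
    [[-0.5, 0, -1], [0, 0, 0], 0.2],
    [[-1, 0, -0.5], [0, 0, 0], 0.2],
    [[-1, 0, 0], [0, 0, 0], 0.2],
    [[-1, 0, 0], [0, 0, 0], 0.2],
    [[-1, 0, 0], [0, 0, 0], 0.2],
    [[-1, 0, 0], [0, 0, 0], 0.2]
  ]
}}

```text
time_s: 36.5
ee_pos: [0.5158, 0.0802, 0.0821]
eef_rot: [3.141, -0.0, 1.352]
force: [0.7, -0.6, -1.1]
grip_width: 0.0565
grip_force: 0.0
```

>>> {"fn": "send_rows", "kwargs": {
  "motion": [
    [[-0.5, 0, 0], [0, 0, 0], 0.2],
    [[0, 0, 0], [0, 0, 0], 0.2],
    [[0, 0, 0], [0, 0, 0], 0.2],
    [[0, 0, 0], [0, 0, 0], 0.2]
  ]
}}

```text
time_s: 36.9
ee_pos: [0.5131, 0.0676, 0.0815]
eef_rot: [3.142, -0.0, 1.353]
force: [-0.2, 0.2, -0.3]
grip_width: 0.0562
grip_force: 0.0
```

Run:
```python
from h import *
to(.553,.243);blobs()
c=shot("top","end.png",s=1.5);im=cv2.cvtColor(c["pixels"],cv2.COLOR_RGB2HSV); m=cv2.inRange(im,(45,25,50),(85,140,255))
n,_,s,ce=cv2.connectedComponentsWithStats(m)
for i in range(1,n):
    w=world(c,*ce[i],.021)
    if 8<s[i,4]<900 and .3<w[0]<.8: print("top",ce[i].round(1),s[i,4],w[:2].round(4))
```

```text
t 36.9 p [0.5131 0.0676 0.0815] rot [ 3.142 -0.     1.353] F [-0.2  0.2 -0.3] units [6.   0.03 0.  ]
[208.9 156.9] [205, 154, 9, 7, 50] [0.5433 0.2296]
[212.4 165.1] [211, 162, 4, 7, 21] [0.5306 0.1898]
[221.5 173.6] [217, 170, 10, 8, 67] [0.5311 0.1402]
[313.  290.8] [302, 279, 23, 25, 292] [ 0.4732 -0.3318]
[348.2 373.6] [325, 364, 48, 20, 122] [ 0.3987 -0.5179]
top [171.3 193.8] 111 [0.5495 0.2394]
top [182.3 196. ] 41 [0.5436 0.2062]
top [199.6 202.7] 14 [0.5246 0.1532]
top [354.  221.4] 114 [ 0.4801 -0.3057]
top [367.  224.5] 117 [ 0.4721 -0.3438]
```

View pics/end.png

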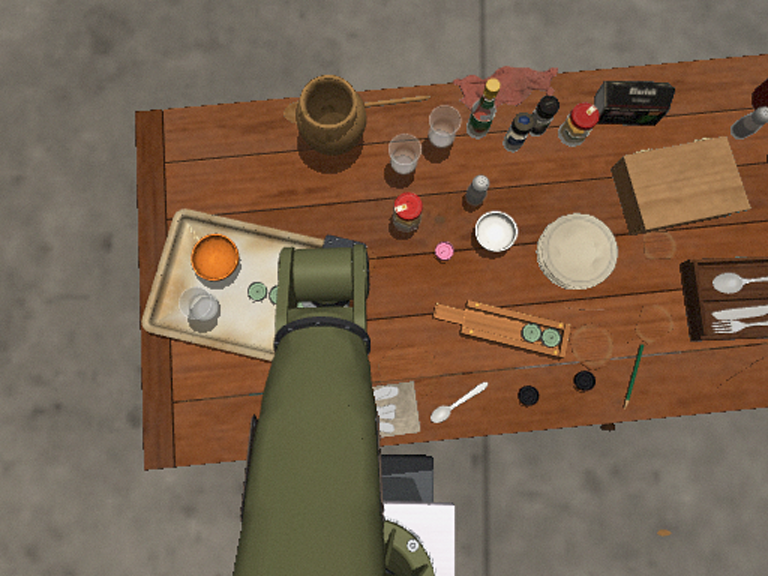

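The top view shows tealights 4 and 5 still in the channel at (531,332) and (551,337). Tealight 3 stands in the tray at (257,291), with 2 at (273,294) partly behind the arm. The scene camera still finds all three in the tray, and the other objects look unmoved.

```bash
python3 -c "
from h import *
print(hand_in())"
```

```text
the job is handed in; nothing more can be done
None
```

I placed tea lights 1–3 on the tray floor, left 4 and 5 in the rack's channel, and handed the job in at about 37 s; the hand-in returned no verdict, and uprightness was judged only from top and scene images.

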